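Stack the gauge cases into a column

TASK

Put the gauge sets away as one tidy column: first shut the open lid of the large wooden case where it stands, then set the middle-sized case on that lid, and the smallest case on top of the middle one. Set each case down gently, without letting it drop, centred on the one below and with its long sides parallel to those below; leave everything else where it is.

Things in the scene. Friction and masses are not known exactly. Their poses are not given: they have to be found in the camera images.
- gauge_case: Large dark wooden gauge block case with a hinged lid, 86 (x) x 150 (y) x 42 mm (z) when shut, 0.9 kg, loose on the worktop. Origin at its underside, 2 mm in +x from the middle of the case: wood from x = -45 to +41 mm, y = -75 to +75 mm. z up; y along its long sides; +x points to the hinged side, -x to the clasp side (roughly towards the robot). The tray part is 26 mm high.
- case_top (a point): Point fixed in the large case, at the centre of the top face of its lid when shut, 42 mm above the worktop; axes as those of the case. The middle-sized case belongs here.
- gauge_case_lid (a joint): Hinge of the large case's lid, rad: 0 shut, 1.83 fully open (the lid then leans a little back beyond upright). The axis runs along the case's y at x = +43 mm, z = +27 mm in the case's frame. It swings easily: beyond about 1.35 rad it stays open by its own weight, once tipped forward of that it falls shut by itself. It starts fully open or nearly so, 1.65 to 1.83 rad.
- lid_edge (a point): Middle of the lid's free (clasp side) rim, moves with the lid: 88 mm from the hinge axis. With the lid fully open it stands about 110 mm above the worktop and about 72 mm in +x from the case's origin; the lid's outer face, which then looks to +x, stands about 8 mm farther in +x than this point. The lid is 15 mm deep and as large as the case.
- middle_case: Middle-sized closed wooden case, 58 (x) x 112 (y) x 36 mm (z), a solid block with no loose lid, about 0.25 kg; brass plate on top, brass clasp on the -x side and two hinges on the +x side. Origin at the centre of its underside, y along its long sides, z up. Either way round is fine on the column.
- small_case: Smallest closed wooden case, 46 (x) x 84 (y) x 30 mm (z), of the same make as the middle one, about 0.15 kg. Origin at the centre of its underside, y along its long sides, z up. Either way round is fine.
- caliper: Bystander: digital caliper lying flat, 80 x 245 x 19 mm; origin at the middle of its underside.
- tweezers: Bystander: steel tweezers lying flat, 18 x 126 x 10 mm; origin at the middle of the underside.
- bottle: Bystander: small clear bottle with a pinkish filling and white ribbed cap, 36 mm across, 75 mm high; origin at the centre of its underside.
- jar: Bystander: clear sample jar with a white lid, 60 mm across, 80 mm high; origin at the centre of its underside.
Things that resemble listed ones, but are neither listed nor needed, are in the scene too. Leave any turquoise look-alike of the middle_case alone.

How it is judged:
By the outcome, as a careful person would: the job done as asked, in the order asked, and still so for the second after the job is handed in, with the robot touching nothing.
It also fails if it takes over 67 s, if anything falls off the work surface, if the arm or the gripper's body presses on something with over 40 N, if the wrist force passes 120 N, or if a joint passes its speed limit or range.

ROBOT

A 6-joint arm with a two-finger parallel gripper is mounted at the origin on a cart in front of the work surface, level with it; the furniture and walls round the work are solid. World frame = base frame: x ahead of the robot, y to its left, z up, the work surface at z = 0. Lengths are in m, angles in rad, forces in N, time in s.
With the tool pointing down it reaches from about 0.325 to 1 m from the base axis. Payload 5.1 kg.
Tool frame: the origin (TCP) lies on the centre line of the jaws, within the pads' length; the fingertips stand 11 mm ahead of it and the grasp point (between the pads) lies 8 mm behind it (env.tcp_to_tips is the distance from the TCP to the fingertips, in m); y points along the fingers, x is the direction in which the jaws open and shut, and the axes are right-handed (so a half turn about y gives the same grasp; the last joint's range is limited). The gripper opens to 85 mm and grips with 20 to 120 N. Pads are 22 mm wide; open, the fingers measure 114 mm over their backs; the gripper's body (76 mm by 85 mm) begins 54 mm behind the grasp point. The pads swing forward as they close: fully open they stand 13 mm farther back than shut.
Start: joints at [1.116, 0.124, 1.65, -0, 1.367, -0.083], TCP at [0.236, 0.606, 0.217] pointing down, gripper open.
Joint ranges: [-2.61, 2.61], [-1.02, 2.33], [0.03, 2.71], [-1.35, 4.49], [0.32, 2.68], [-2.91, 2.91]. Speed limits (rad/s): [2.57, 2.57, 3.14, 3.14, 3.14, 3.14].

INTERFACE

Orientations are given as a 3x3 rotation matrix whose columns are the frame's x, y, z axes.
In Python, from plant import env gives the robot as it stands.
- The arm moves only by the tool apply_moves, never from a script. Its argument "targets" is one flat list of numbers, 7 for each row, row after row: the turn, a rotation vector about the tool's x, y, z in degrees, then the shift along the tool's x, y, z in m, then the gripper command: -1 is shut, 1 is fully open, values between are in proportion. In form: [ax, ay, az, x, y, z, jaw, ax, ay, az, x, y, z, jaw, ...]. A call has 1 to 10 rows; each row is the pose to reach, as a shift and turn from the pose commanded when the call began, along the tool's axes at that moment; what a row does not reach only later rows make up. A row lasts 1/10 s, in which the tool goes at most 50 mm and 8.59 degrees, less where a joint would pass 70% of its speed; a pose out of reach is approached as far as the arm can. A call with a gripper value outside its range is refused whole. The fingers move at their own pace and stop on an object; the grip force is fixed at half the most. Time passes only in rows, so rows that repeat a pose let the fingers close. It gives the time, the measured TCP pose, the force and the opening at its end, in the units of the state.
- env.observe(): the state, without advancing time (a new reading comes with each control period).
- env.get_image(name): name is "scene" or "side" or "wrist"; returns the picture (420x560x3 uint8, blue, green, red); there is no depth.
- env.camera_model(name): a dict with "intrinsics" (3x3 intrinsics, pixels), "world_to_cam" (4x4, takes a point from world to camera coordinates). Camera axes: x right, y down, z forward; pixel columns grow to the right and rows downward; lengths in m; the calibration is good to about 2 mm. A picture is of the moment at which its call begins: read the wrist's pose just before it. camera_model takes no time and is no camera call; for the wrist camera it gives the pose at the moment of the call.
- env.finish_job(): hands the job in, once; it reports no verdict.
Trained networks look in the newest picture that a camera, given by its name, has taken for a name from the list of things; names that differ only in an ending like _2 or _b are one class to them, and where a whole thing is asked for, a point or a joint stands for the part that bears it (a point fixed in the world has none). Each returns a list of dicts, best first, with "p" (0 to 1); they miss things now and then, are a little off and sometimes report something else, mostly with a low value. They report only what shows in the picture. A call takes as long as a camera call. They do not tell look-alikes from the thing itself.
- env.trace(camera, label): "pixels" (420x560 bool, what is visible of it) and "at" ([column, row] in pixels, amid what is visible of it).
The state is a dict: "time_s": time; "joint_positions": joint angles; "joint_vel": joint speeds; "tau": joint torques, N m; "position": TCP position; "orientation": TCP orientation; "wrist_force": force on the tool from outside, world axes, zero at the start; "torque": the same for the moment, N m; "gripper_width": finger opening in m.
Only numpy, scipy, OpenCV 4.12 (cv2) and the standard library are available. Lean on these libraries where they do the work, as an engineer would, in place of code of your own. Each camera call takes 0.05 s, during which the arm holds its last target.

## Working session

There is one attempt and no reset: what is moved stays moved. The work goes in short steps, Python scripts to look and compute and a tool call to move; the robot and the scene stay as the last step left them, time stands still between calls to the robot, and variables do not carry over. Pictures are saved under pics/ and viewed, and the job is handed in when it is done.

Besides the shell and the picture viewer there is one more tool, called after "Request:" by a JSON object that holds its "op" and its "data". apply_moves: Moves the arm, as the interface text tells. Its arguments: {"type":"object","properties":{"targets":{"type":"array","items":{"type":"number"}}},"required":["targets"]}

```bash
ls; mkdir -p pics; python3 - <<'E'
from plant import env
import cv2,numpy as np
np.set_printoptions(precision=4,suppress=True)
o=env.observe();print(o)
for n in("scene","side","wrist"):
    cv2.imwrite(f"pics/a_{n}.png",env.get_image(n)); m=env.camera_model(n);print(n,m["intrinsics"],m["world_to_cam"])
print(env.tcp_to_tips)
E
```

```text
pics
{'time_s': 0.0, 'joint_positions': array([ 1.1164,  0.1245,  1.6517,  0.    ,  1.3675, -0.0826]), 'joint_vel': array([ 0.0017, -0.0001, -0.0005,  0.0001, -0.0007, -0.0013]), 'tau': array([  0.0017, -42.3585, -36.5469,   0.    ,   0.0068,   0.    ]), 'position': array([0.2359, 0.605 , 0.2157]), 'orientation': array([[ 0.3634, -0.0009, -0.9317],
       [ 0.9317, -0.0019,  0.3634],
       [-0.0021, -1.    ,  0.0002]]), 'wrist_force': array([-0.1576,  0.672 , -0.8942]), 'torque': array([-0.0118, -0.0025,  0.0066]), 'gripper_width': 0.08546236859655641}
scene [[411.6655   0.     284.7291]
 [  0.     411.6655 210.6511]
 [  0.       0.       1.    ]] [[ 0.4999 -0.8659 -0.0172 -0.2391]
 [-0.4818 -0.2615 -0.8364  0.317 ]
 [ 0.7198  0.4263 -0.5479  0.7633]
 [ 0.      0.      0.      1.    ]]
side [[537.2197   0.     272.8996]
 [  0.     537.2197 203.0201]
 [  0.       0.       1.    ]] [[-0.9778 -0.2089 -0.0142  0.5038]
 [-0.1211  0.6195 -0.7756  0.1094]
 [ 0.1708 -0.7567 -0.631   1.6438]
 [ 0.      0.      0.      1.    ]]
wrist [[351.134    0.     277.7693]
 [  0.     351.134  204.3683]
 [  0.       0.       1.    ]] [[ 0.3626  0.9319 -0.0007 -0.6492]
 [ 0.8955 -0.3483  0.2772 -0.0366]
 [ 0.2581 -0.1011 -0.9608  0.3795]
 [ 0.      0.      0.      1.    ]]
0.011
```

View pics/a_scene.png

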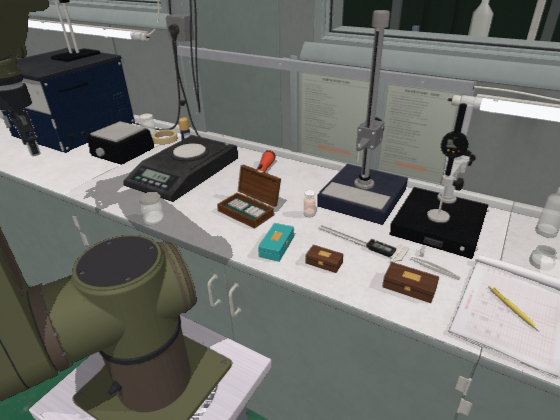

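View pics/a_side.png

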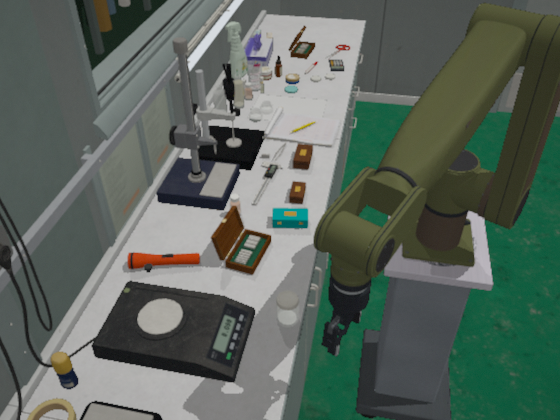

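View pics/a_wrist.png

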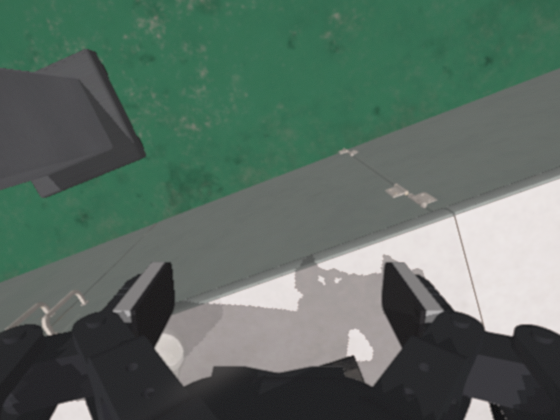

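The scene view shows the open case at about (250,200), the turquoise look-alike at (277,241), the small case at (323,257), the middle case at (410,280) and the bottle at (309,204). In the side view the large case is at (242,245), the small case at (298,191) and the middle case at (303,155).

```bash
cat > h.py <<'E'
import numpy as np,cv2
from scipy.optimize import minimize
np.set_printoptions(precision=4,suppress=True)
def proj(m,P):
    P=np.atleast_2d(P);c=P@m["world_to_cam"][:3,:3].T+m["world_to_cam"][:3,3]
    q=c@m["intrinsics"].T;return q[:,:2]/q[:,2:]
def box(x,y,z,yaw,ext):  # ext x0,x1,y0,y1,z0,z1
    c,s=np.cos(yaw),np.sin(yaw)
    L=np.array([[a,b,d] for a in ext[:2] for b in ext[2:4] for d in ext[4:6]])
    return L@np.array([[c,s,0],[-s,c,0],[0,0,1]])+[x,y,z]
def ray(m,uv):
    R=m["world_to_cam"][:3,:3];t=m["world_to_cam"][:3,3]
    d=R.T@np.linalg.solve(m["intrinsics"],[uv[0],uv[1],1]);return -R.T@t,d
def onplane(m,uv,z):
    o,d=ray(m,uv);return o+d*(z-o[2])/d[2]
def tri(ms,uvs):
    A=np.zeros((3,3));b=np.zeros(3)
    for m,u in zip(ms,uvs):
        o,d=ray(m,u);d/=np.linalg.norm(d);Q=np.eye(3)-np.outer(d,d);A+=Q;b+=Q@o
    return np.linalg.solve(A,b)
def render(m,pts,sc=4):
    im=np.zeros((420*sc,560*sc),np.uint8)
    h=cv2.convexHull(((proj(m,pts)+.5)*sc-.5).astype(np.float32))
    cv2.fillConvexPoly(im,np.round(h).astype(np.int32),255)
    return cv2.resize(im,(560,420),interpolation=cv2.INTER_AREA)/255.
def fit(ms,masks,ext,x0,fitz=False):
    def cost(p):
        c=0
        for m,k in zip(ms,masks):
            r=render(m,box(p[0],p[1],p[3]/1 if fitz else x0[3],p[2],ext))
            c+=np.abs(r-k).sum()/k.sum()
        return c
    best=None
    for dy in (-.4,0,.4):
        s=np.array([x0[0],x0[1],x0[2]+dy]+([x0[3]] if fitz else []))
        n=len(s);S=np.vstack([s]+[s+np.eye(n)[i]*[.01,.01,.2,.008][i] for i in range(n)])
        r=minimize(cost,s,method="Nelder-Mead",options=dict(initial_simplex=S,xatol=1e-5,fatol=1e-5,maxiter=400))
        if best is None or r.fun<best.fun:best=r
    return best
E
python3 - <<'E'
from plant import env
from h import *
import pickle
D={}
for c in("scene","side"):
    for l in("gauge_case","gauge_case_lid","middle_case","small_case","bottle","jar"):
        for r in env.trace(c,l)[:4]:
            if r["p"]<.2: continue
            D.setdefault((c,l),[]).append(r)
            ys,xs=np.nonzero(r["pixels"]);print(c,l,round(r["p"],2),np.round(r["at"],1),len(xs),xs.min(),xs.max(),ys.min(),ys.max())
pickle.dump(D,open("D.pkl","wb"))
print(env.observe()["time_s"])
E
```

```text
scene gauge_case 0.76 [254.3 197.8] 2429 217 279 165 227
scene gauge_case 0.2 [376.9 247.1] 731 320 407 225 261
scene gauge_case_lid 0.57 [259.8 182.3] 1217 238 279 165 206
scene middle_case 0.87 [276.3 240.1] 904 258 293 223 260
scene middle_case 0.8 [408.5 282.8] 1448 383 438 262 302
scene small_case 0.96 [322.9 257.9] 780 305 343 244 272
scene bottle 0.77 [309.2 204.8] 282 303 315 190 215
scene jar 0.94 [151.6 207.7] 616 139 163 192 223
side gauge_case 0.72 [236.3 243.9] 2364 210 270 206 274
side gauge_case 0.65 [228.7 233.3] 967 210 242 206 260
side gauge_case_lid 0.59 [226.8 234.5] 960 211 242 206 259
side middle_case 0.64 [288.7 213.7] 701 272 307 209 228
side middle_case 0.59 [304.4 156.7] 392 293 311 144 169
side small_case 0.63 [298.2 190.8] 304 289 304 182 203
side small_case 0.26 [279.1 149. ] 19 279 283 145 150
side bottle 0.48 [236.5 201.8] 152 229 240 194 213
side jar 0.68 [284.5 310.6] 711 276 298 291 327
0.75
```

```bash
cat >> h.py <<'E'
def casepts(x,y,yaw,th):
    c,s=np.cos(yaw),np.sin(yaw)
    R=np.array([[c,s,0],[-s,c,0],[0,0,1]])
    T=np.array([[a,b,d] for a in(-.045,.041) for b in(-.075,.075) for d in(0,.026)])
    L=np.array([[a,b,d] for a in(-.088,-.002) for b in(-.075,.075) for d in(0,.015)])
    Lr=np.c_[L[:,0]*np.cos(th)+L[:,2]*np.sin(th)+.043,L[:,1],-L[:,0]*np.sin(th)+L[:,2]*np.cos(th)+.027]
    return T@R+[x,y,0],Lr@R+[x,y,0]
def fitcase(ms,masks,p0,free=4):
    p0=np.array(p0,float)
    def cost(q):
        p=p0.copy();p[:free]=q;c=0
        for m,k in zip(ms,masks):
            a,b=casepts(*p);r=np.maximum(render(m,a),render(m,b));c+=np.abs(r-k).sum()/k.sum()
        return c
    best=None
    for dy in(-.3,0,.3):
        s=p0[:free].copy();s[2]+=dy
        S=np.vstack([s]+[s+np.eye(free)[i]*[.01,.01,.2,.1][i] for i in range(free)])
        r=minimize(cost,s,method="Nelder-Mead",options=dict(initial_simplex=S,xatol=1e-5,fatol=1e-5,maxiter=500))
        if best is None or r.fun<best.fun:best=r
    return best
def outline(im,m,pts,col):
    h=cv2.convexHull(proj(m,pts).astype(np.float32));cv2.polylines(im,[np.round(h*8).astype(np.int32)],True,col,1,cv2.LINE_AA,3)
MID=(-.029,.029,-.056,.056,0,.036);SM=(-.023,.023,-.042,.042,0,.030)
E
python3 - <<'E'
from plant import env
from h import *
import pickle
D=pickle.load(open("D.pkl","rb"))
ms=[env.camera_model(c) for c in("scene","side")]
ims=[cv2.imread(f"pics/a_{c}.png") for c in("scene","side")]
def mk(l,i): return [D[(c,l)][j]["pixels"].astype(float) for c,j in zip(("scene","side"),i)]
def at(l,i): return tri(ms,[D[(c,l)][j]["at"] for c,j in zip(("scene","side"),i)])
for nm,l,i,e in(("mid","middle_case",(1,1),MID),("small","small_case",(0,0),SM),("turq","middle_case",(0,0),MID)):
    t=at(l,i);print(nm,"tri",t)
    for fz in(0,1):
        r=fit(ms,mk(l,i),e,[t[0],t[1],0,0.],fz);print(r.x,r.fun)
    q=r.x
    for m,im in zip(ms,ims): outline(im,m,box(q[0],q[1],q[3],q[2],e),(0,255,0))
t=at("gauge_case",(0,0));print(t)
r=fitcase(ms,mk("gauge_case",(0,0)),[t[0],t[1],0,1.75]);print(r.x,r.fun)
for m,im in zip(ms,ims):
    for b in casepts(*r.x): outline(im,m,b,(0,255,255))
print("bottle",at("bottle",(0,0)),"jar",at("jar",(0,0)))
a=cv2.resize(ims[0][150:320,200:460],None,fx=3,fy=3);cv2.imwrite("pics/b0.png",a)
a=cv2.resize(ims[1][130:290,190:340],None,fx=3.6,fy=3.6);cv2.imwrite("pics/b1.png",a)
E
```

```text
mid tri [ 0.4681 -0.3362  0.017 ]
[ 0.4749 -0.338   0.0652] 0.20603241296518607
[ 0.4761 -0.3375  0.0578 -0.0032] 0.16632984685586943
small tri [ 0.4533 -0.1267  0.0193]
[ 0.4586 -0.1258  0.0483] 0.19090458045566405
[ 0.46   -0.126   0.0565 -0.0024] 0.1730677277658702
turq tri [0.4576 0.008  0.0262]
[0.4582 0.0131 1.7338] 0.15145256163389698
[ 0.459   0.0136 -1.3771 -0.0023] 0.15034795115576938
[0.5903 0.1713 0.0306]
[ 0.5527  0.1785 -0.1395  1.8443] 0.11918782258584325
bottle [0.6304 0.0005 0.0417] jar [0.3974 0.3983 0.0374]
```

View pics/b0.png

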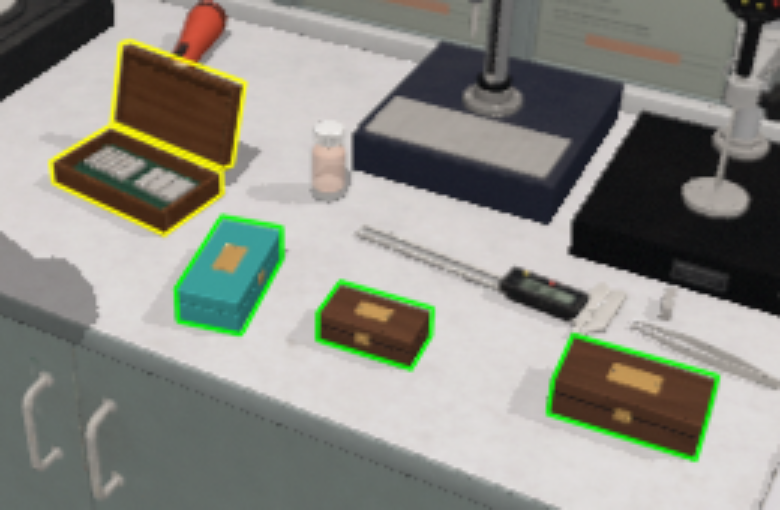

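View pics/b1.png

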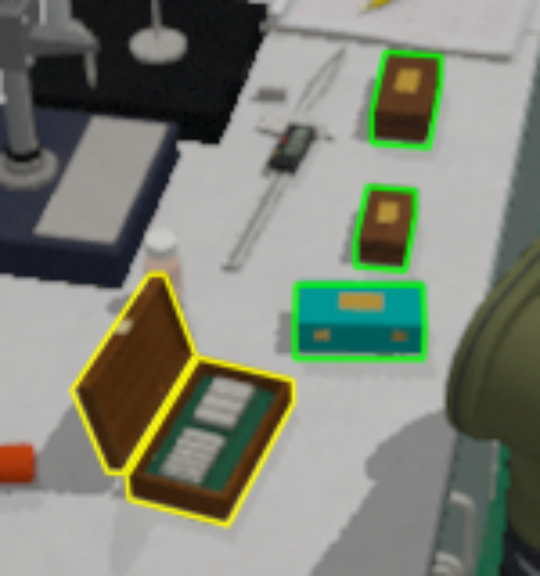

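Both fits overlay well, so I can plan the lid push. I'll check where the neighbours stand first.

```bash
cat >> h.py <<'E'
def plan(env,p,ang,o=None):
    o=o or env.observe();R=np.array(o["orientation"]);a=np.radians(ang)
    X=np.array([np.cos(a),np.sin(a),0]);Y=np.array([0,0,-1.]);Rt=np.c_[X,Y,np.cross(X,Y)]
    from scipy.spatial.transform import Rotation as Ro
    rv=Ro.from_matrix(R.T@Rt).as_rotvec(degrees=True)
    print("turn",np.round(rv,2),"shift",np.round(R.T@(np.array(p)-o["position"]),4),"from",o["position"],"ang",np.degrees(np.arctan2(R[1,0],R[0,0])))
E
python3 - <<'E'
from plant import env
from h import *
s=env.camera_model("side");c=env.camera_model("scene")
print("torch",onplane(s,(198,260),.02),onplane(s,(130,262),.02))
print("post base scene",onplane(c,(366,183),.05),"granite corner",onplane(c,(319,208),0),onplane(c,(347,165),.05))
def W(xc,yc,z,x=.5527,y=.1785,yaw=-.1395):
    C,S=np.cos(yaw),np.sin(yaw);return np.array([x+C*xc-S*yc,y+S*xc+C*yc,z])
for xc in(.115,.08,.03):print(xc,W(xc,0,.1))
plan(env,W(.120,0,.2157),82)
E
```

```text
torch [0.6841 0.2491 0.02  ] [0.8754 0.2955 0.02  ]
post base scene [ 0.8042 -0.1027  0.05  ] granite corner [ 0.6775 -0.0051  0.    ] [ 0.8897 -0.0037  0.05  ]
0.115 [0.6666 0.1625 0.1   ]
0.08 [0.6319 0.1674 0.1   ]
0.03 [0.5824 0.1743 0.1   ]
turn [  0.  -13.3   0. ] shift [-0.2553  0.0014 -0.5668] from [0.2362 0.6056 0.2171] ang 68.69713984659627
```

Request:
{"op": "apply_moves", "data": {"targets": [0,-3,0,-0.02,0,-0.045,-1,0,-6,0,-0.04,0,-0.09,-1,0,-9,0,-0.06,0,-0.135,-1,0,-13.3,0,-0.08,0,-0.18,-1,0,-13.3,0,-0.1,0,-0.225,-1,0,-13.3,0,-0.12,0,-0.27,-1,0,-13.3,0,-0.14,0,-0.315,-1,0,-13.3,0,-0.16,0,-0.36,-1,0,-13.3,0,-0.18,0,-0.405,-1,0,-13.3,0,-0.2,0,-0.45,-1]}}

```text
time_s: 1.75
position: [0.584, 0.2541, 0.2173]
orientation: [[0.139, 0.001, -0.99], [0.99, 0.0, 0.139], [0.0, -1.0, -0.0]]
wrist_force: [0.2, 0.7, -0.1]
gripper_width: -0.0002
```

```bash
python3 - <<'E'
from plant import env
from h import *
p=[.6716,.1618,.2157];plan(env,p,82);print(env.observe()["time_s"],env.observe()["gripper_width"])
E
```

```text
turn [ 0.03 -0.01  0.02] shift [-0.0792  0.0016 -0.0996] from [0.584  0.2541 0.2173] ang 81.99054946148836
1.75 -0.00023428298432006916
```

Request:
{"op": "apply_moves", "data": {"targets": [0,0,0,-0.03,0,-0.04,-1,0,0,0,-0.06,0,-0.075,-1,0,0,0,-0.079,0,-0.1,-1,0,0,0,-0.079,0.03,-0.1,-1,0,0,0,-0.079,0.07,-0.1,-1,0,0,0,-0.079,0.105,-0.1,-1,0,0,0,-0.079,0.12,-0.1,-1,0,0,0,-0.079,0.12,-0.1,-1]}}

```text
time_s: 2.55
position: [0.6688, 0.1633, 0.0937]
orientation: [[0.139, -0.006, -0.99], [0.99, -0.001, 0.139], [-0.002, -1.0, 0.006]]
wrist_force: [0.4, 0.2, -0.5]
gripper_width: 0.0
```

```bash
python3 - <<'E'
from plant import env
from h import *
for n in("scene","side"):cv2.imwrite(f"pics/c_{n}.png",env.get_image(n))
a=np.hstack([cv2.resize(cv2.imread("pics/c_scene.png")[120:270,170:370],None,fx=2,fy=2),cv2.resize(cv2.imread("pics/c_side.png")[150:300,150:350],None,fx=2,fy=2)]);cv2.imwrite("pics/c.png",a)
E
```

```text
(no output)
```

View pics/c.png

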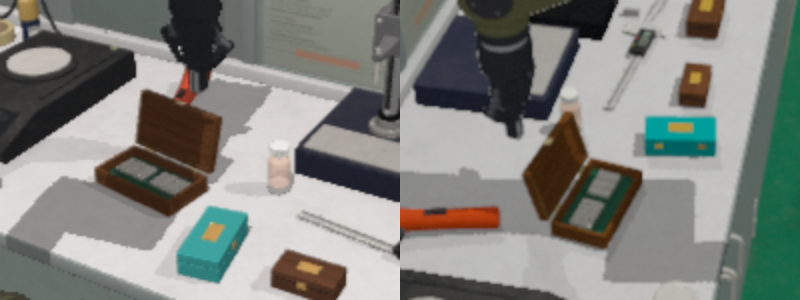

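The jaws stand closed behind the lid and clear of the torch and bottle. Next I'll push slowly.

Request:
{"op": "apply_moves", "data": {"targets": [0,0,0,0,0,0.012,-1,0,0,0,0,0,0.02,-1,0,0,0,0,0,0.026,-1,0,0,0,0,0,0.032,-1,0,0,0,0,0,0.038,-1,0,0,0,0,0,0.044,-1,0,0,0,0,0,0.05,-1,0,0,0,0,0,0.056,-1]}}

```text
time_s: 3.45
position: [0.6149, 0.1714, 0.097]
orientation: [[0.139, -0.0, -0.99], [0.99, -0.0, 0.139], [-0.0, -1.0, 0.0]]
wrist_force: [-0.2, -0.6, 1.0]
gripper_width: -0.0002
```

```bash
python3 - <<'E'
from plant import env
from h import *
for n in("scene","side"):cv2.imwrite(f"pics/d_{n}.png",env.get_image(n))
a=np.hstack([cv2.resize(cv2.imread("pics/d_scene.png")[120:270,170:370],None,fx=2,fy=2),cv2.resize(cv2.imread("pics/d_side.png")[150:300,150:350],None,fx=2,fy=2)]);cv2.imwrite("pics/d.png",a)
E
```

```text
(no output)
```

View pics/d.png

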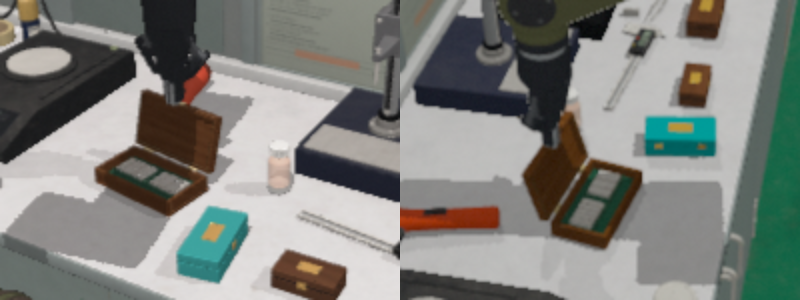

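```bash
python3 - <<'E'
from plant import env
from h import *
import pickle
ms=[env.camera_model(c) for c in("scene","side")]
o=[]
for n,m in zip(("scene","side"),ms):
    im=cv2.imread(f"pics/d_{n}.png");
    for b in casepts(.5527,.1785,-.1395,1.844): outline(im,m,b,(0,255,255))
    for b in casepts(.5527,.1785,-.1395,1.5)[1:]: outline(im,m,b,(255,255,0))
    p=env.observe()["position"]; u=np.round(proj(m,p+[0,0,-.011])[0]).astype(int);cv2.circle(im,u,2,(0,0,255),-1)
    x,y=u;o.append(cv2.resize(im[y-50:y+70,x-50:x+50],None,fx=4,fy=4))
cv2.imwrite("pics/d2.png",np.hstack(o))
E
```

```text
(no output)
```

View pics/d2.png

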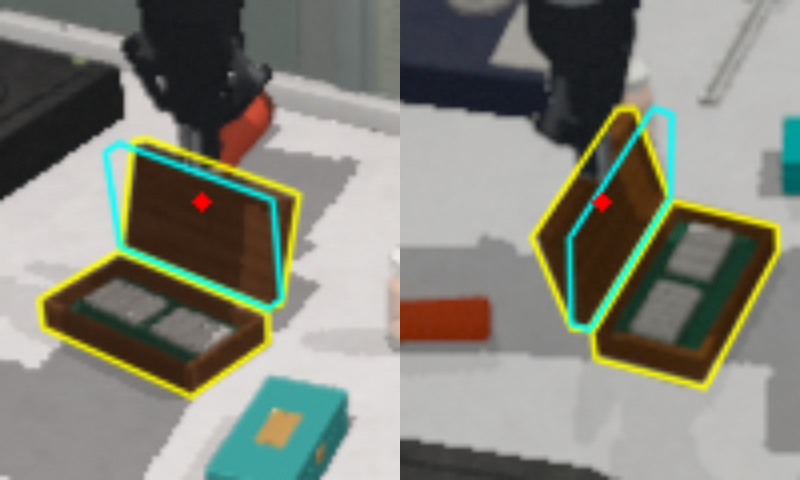

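The lid has barely moved and the fingertips are just touching it. I'll keep pushing.

Request:
{"op": "apply_moves", "data": {"targets": [0,0,0,0,0,0.006,-1,0,0,0,0,0,0.012,-1,0,0,0,0,0,0.018,-1,0,0,0,0,0,0.024,-1,0,0,0,0,0,0.028,-1,0,0,0,0,0,0.028,-1]}}

```text
time_s: 4.15
position: [0.587, 0.1754, 0.097]
orientation: [[0.139, -0.0, -0.99], [0.99, -0.0, 0.139], [-0.0, -1.0, 0.0]]
wrist_force: [0.3, 0.6, 0.6]
gripper_width: -0.0002
```

```bash
cat > look.py <<'E'
import sys
from plant import env
from h import *
t=sys.argv[1];o=[]
for n in("scene","side"):
    im=env.get_image(n);cv2.imwrite(f"pics/{t}_{n}.png",im)
    u=np.array([260,195] if n=="scene" else [250,225]);x,y=u;o.append(cv2.resize(im[y-65:y+55,x-50:x+50],None,fx=4,fy=4))
cv2.imwrite(f"pics/{t}.png",np.hstack(o));print(env.observe()["time_s"])
E
python3 look.py e
```

```text
4.25
```

View pics/e.png

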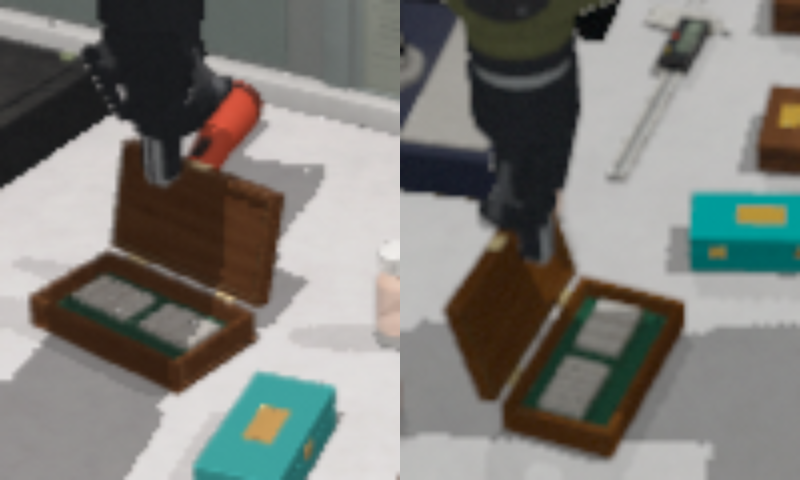

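```bash
python3 - <<'E'
from plant import env
from h import *
p=env.observe()["position"]
ms=[env.camera_model(c) for c in("scene","side")]
for m in ms:
  print([proj(m,p+[0,0,d])[0] for d in(.03,0,-.011)])
print("tip tri",tri(ms,[(250,176.5),(250-50+535/4,225-65+262/4)]),p)
for n,m in zip(("scene","side"),ms):
    im=cv2.imread(f"pics/e_{n}.png");u=np.round(proj(m,p)[0]).astype(int);cv2.circle(im,u,1,(0,0,255),-1)
    x,y=u;cv2.imwrite(f"pics/e2_{n}.png",cv2.resize(im[y-40:y+35,x-35:x+35],None,fx=6,fy=6,interpolation=cv2.INTER_CUBIC))
cv2.imwrite("pics/e2.png",np.hstack([cv2.imread(f"pics/e2_{n}.png") for n in("scene","side")])[:, :800])
E
```

```text
[array([250.3739, 169.7837]), array([251.0171, 178.8918]), array([251.2486, 182.1697])]
[array([234.5647, 219.9529]), array([235.1805, 227.8101]), array([235.4025, 230.6432])]
tip tri [0.3669 0.0975 0.1654] [0.5876 0.1753 0.0972]
```

View pics/e2.png

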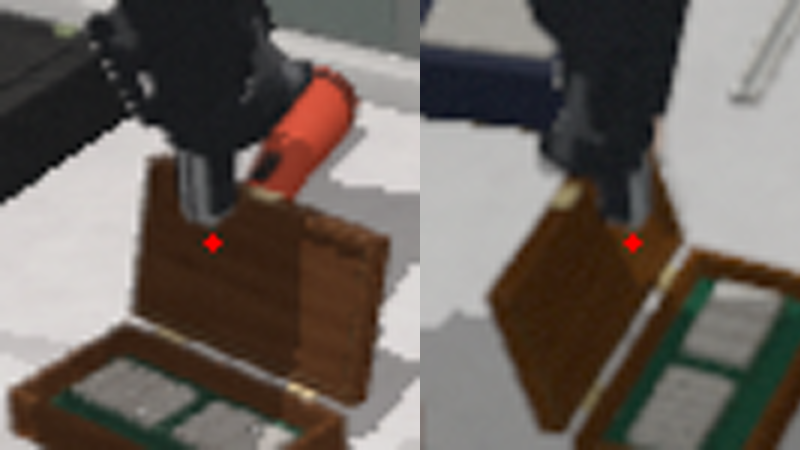

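The fingertips passed over the rim without touching it. They look higher than the stated 11 mm ahead of the TCP. I'll check with the wrist view.

```bash
python3 - <<'E'
from plant import env
from h import *
cv2.imwrite("pics/f_w.png",env.get_image("wrist"));m=env.camera_model("wrist");o=env.observe()
p=o["position"];R=o["orientation"]
print([proj(m,p+R@np.array([0,d,0]))[0] for d in(-.03,-.008,0,.011)], "cam in tool",R.T@(ray(m,(0,0))[0]-p))
E
```

```text
[array([278.0564, 283.5576]), array([277.9789, 260.283 ]), array([277.9555, 253.2401]), array([277.9265, 244.5258])] cam in tool [-0.0003 -0.1583  0.0706]
```

View pics/f_w.png

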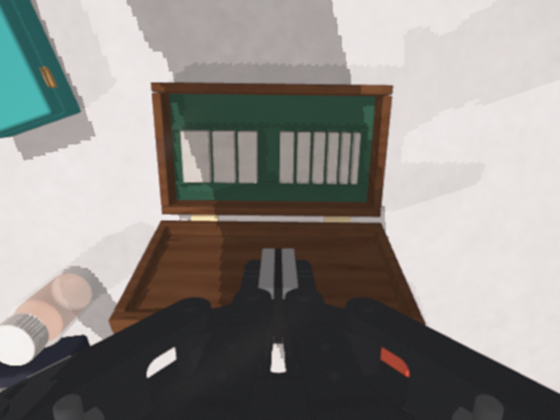

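```bash
python3 - <<'E'
from plant import env
from h import *
m=env.camera_model("wrist");o=env.observe();p=o["position"];R=o["orientation"]
for z in(.011,.005,-.011):
  print(z,[(d,np.round(proj(m,p+R@np.array([0,d,z]))[0][1],1)) for d in(-.02,-.01,0,.011)])
E
```

```text
0.011 [(-0.02, np.float64(248.7)), (-0.01, np.float64(239.9)), (0, np.float64(232.1)), (0.011, np.float64(224.5))]
0.005 [(-0.02, np.float64(261.6)), (-0.01, np.float64(252.2)), (0, np.float64(243.7)), (0.011, np.float64(235.5))]
-0.011 [(-0.02, np.float64(294.7)), (-0.01, np.float64(283.5)), (0, np.float64(273.6)), (0.011, np.float64(263.9))]
```

The wrist view shows the jaws over the inside of the lid, with their tips at about row 249. That puts the tips roughly 15–20 mm behind the TCP, so they do sit higher than stated. I'll rise, go back behind the lid, and push again lower.

Request:
{"op": "apply_moves", "data": {"targets": [0,0,0,0,-0.04,0,-1,0,0,0,0,-0.045,-0.03,-1,0,0,0,0,-0.045,-0.07,-1,0,0,0,0,-0.045,-0.092,-1,0,0,0,0,-0.01,-0.092,-1,0,0,0,0,0.02,-0.092,-1,0,0,0,0,0.027,-0.092,-1,0,0,0,0,0.027,-0.08,-1,0,0,0,0,0.027,-0.068,-1,0,0,0,0,0.027,-0.06,-1]}}

```text
time_s: 5.3
position: [0.6468, 0.1675, 0.0723]
orientation: [[0.139, 0.003, -0.99], [0.99, 0.001, 0.139], [0.001, -1.0, -0.003]]
wrist_force: [0.8, 1.0, -0.2]
gripper_width: 0.0001
```

Request:
{"op": "apply_moves", "data": {"targets": [0,0,0,0,0,0.006,-1,0,0,0,0,0,0.012,-1,0,0,0,0,0,0.018,-1,0,0,0,0,0,0.022,-1]}}

```text
time_s: 5.7
position: [0.6251, 0.1702, 0.0707]
orientation: [[0.139, 0.001, -0.99], [0.99, 0.0, 0.139], [0.0, -1.0, -0.001]]
wrist_force: [0.4, -0.3, 1.3]
gripper_width: -0.0001
```

```bash
python3 look.py g
```

```text
5.8
```

View pics/g.png

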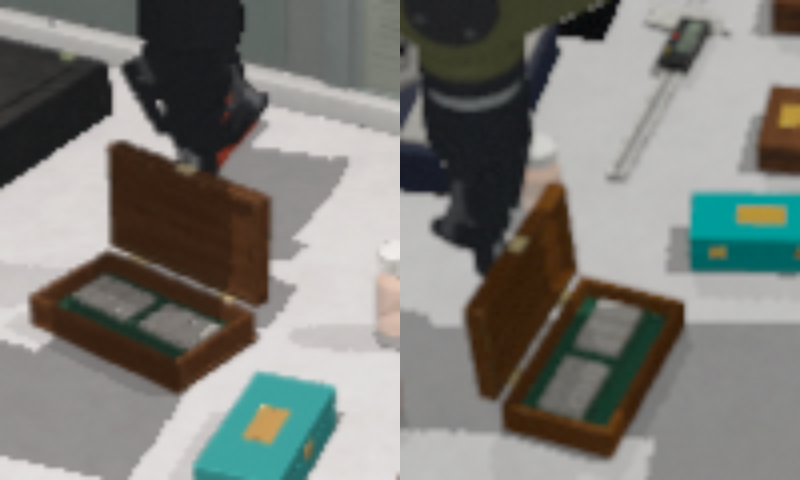

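The lid is now being pushed and is a bit beyond upright. I'll continue slowly.

Request:
{"op": "apply_moves", "data": {"targets": [0,0,0,0,0,0.005,-1,0,0,0,0,0,0.01,-1,0,0,0,0,0,0.015,-1,0,0,0,0,0,0.02,-1,0,0,0,0,0,0.025,-1,0,0,0,0,0,0.03,-1]}}

```text
time_s: 6.4
position: [0.5949, 0.1743, 0.0698]
orientation: [[0.139, -0.0, -0.99], [0.99, 0.0, 0.139], [0.0, -1.0, 0.0]]
wrist_force: [-0.3, 0.0, 0.3]
gripper_width: 0.0001
```

```bash
python3 look.py i
```

```text
6.5
```

View pics/i.png

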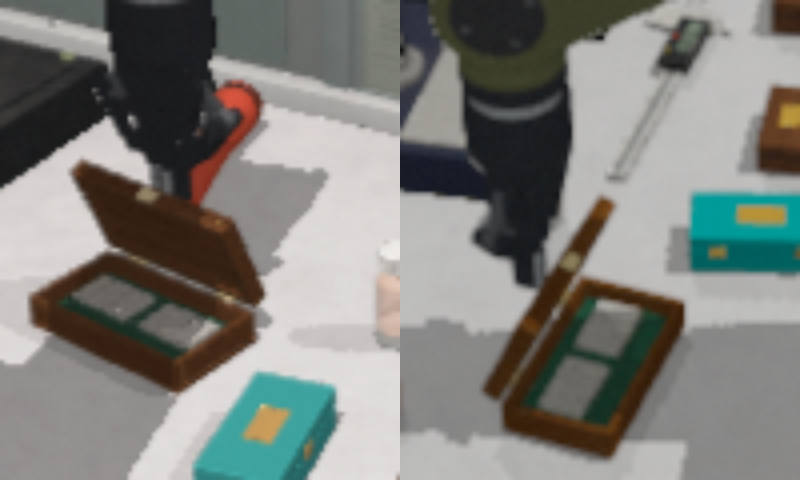

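Request:
{"op": "apply_moves", "data": {"targets": [0,0,0,0,0,0.002,-1,0,0,0,0,0,0.002,-1,0,0,0,0,0,0.002,-1,0,0,0,0,0,0.002,-1]}}

```text
time_s: 6.9
position: [0.5935, 0.1744, 0.0699]
orientation: [[0.139, -0.0, -0.99], [0.99, -0.0, 0.139], [-0.0, -1.0, 0.0]]
wrist_force: [-0.4, 0.3, 0.0]
gripper_width: 0.0002
```

```bash
python3 look.py j
```

```text
7.0
```

View pics/j.png

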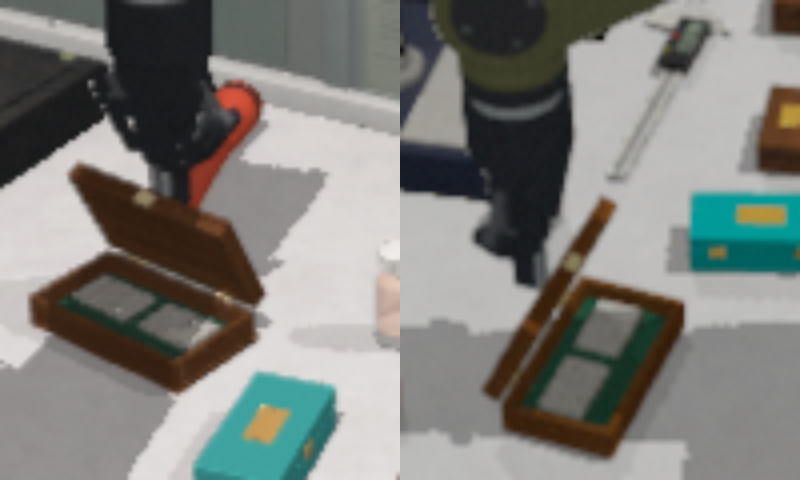

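The lid is still held at about the tipping angle. I'll push on a little further.

Request:
{"op": "apply_moves", "data": {"targets": [0,0,0,0,0,0.005,-1,0,0,0,0,0,0.01,-1,0,0,0,0,0,0.015,-1,0,0,0,0,0,0.02,-1,0,0,0,0,0,0.022,-1,0,0,0,0,0,0.022,-1]}}

```text
time_s: 7.6
position: [0.5712, 0.1776, 0.07]
orientation: [[0.139, -0.0, -0.99], [0.99, -0.0, 0.139], [-0.0, -1.0, 0.0]]
wrist_force: [0.0, 0.4, -0.4]
gripper_width: 0.0004
```

```bash
python3 look.py k
```

```text
7.7
```

View pics/k.png

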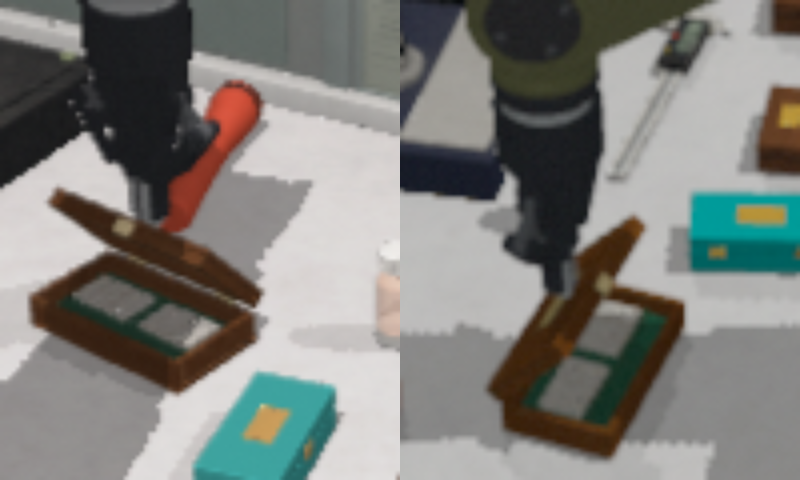

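Request:
{"op": "apply_moves", "data": {"targets": [0,0,0,0,0,0.005,-1,0,0,0,0,0,0.01,-1,0,0,0,0,0,0.015,-1,0,0,0,0,0,0.02,-1,0,0,0,0,0,0.02,-1,0,0,0,0,0,0.02,-1,0,0,0,0,0,0.02,-1]}}

```text
time_s: 8.4
position: [0.5521, 0.1803, 0.0701]
orientation: [[0.139, 0.0, -0.99], [0.99, 0.0, 0.139], [0.0, -1.0, -0.0]]
wrist_force: [-0.3, -0.4, 0.0]
gripper_width: -0.0002
```

```bash
python3 look.py l
```

```text
8.5
```

View pics/l.png

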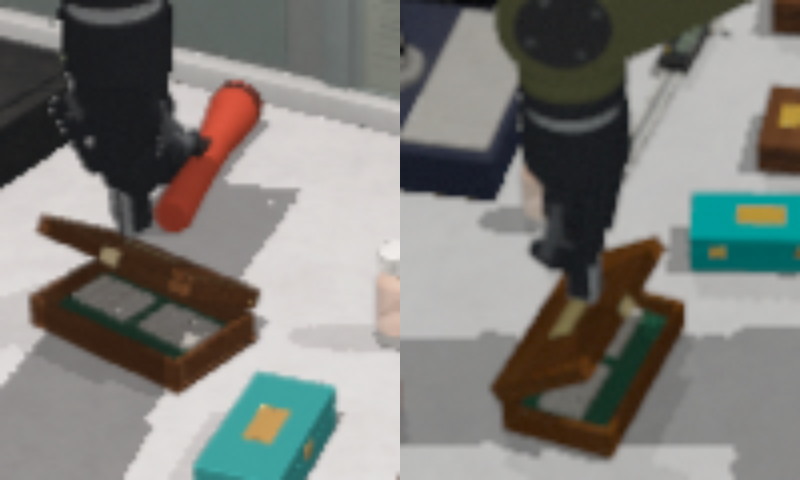

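Request:
{"op": "apply_moves", "data": {"targets": [0,0,0,0,0,0.006,-1,0,0,0,0,0,0.012,-1,0,0,0,0,0,0.018,-1,0,0,0,0,0,0.024,-1,0,0,0,0,0,0.03,-1,0,0,0,0,0,0.036,-1,0,0,0,0,0,0.036,-1,0,0,0,0,0,0.036,-1]}}

```text
time_s: 9.3
position: [0.5163, 0.1854, 0.0702]
orientation: [[0.139, 0.0, -0.99], [0.99, 0.0, 0.139], [0.0, -1.0, -0.0]]
wrist_force: [0.0, -0.0, 0.1]
gripper_width: 0.0001
```

```bash
python3 look.py m
```

```text
9.4
```

View pics/m.png

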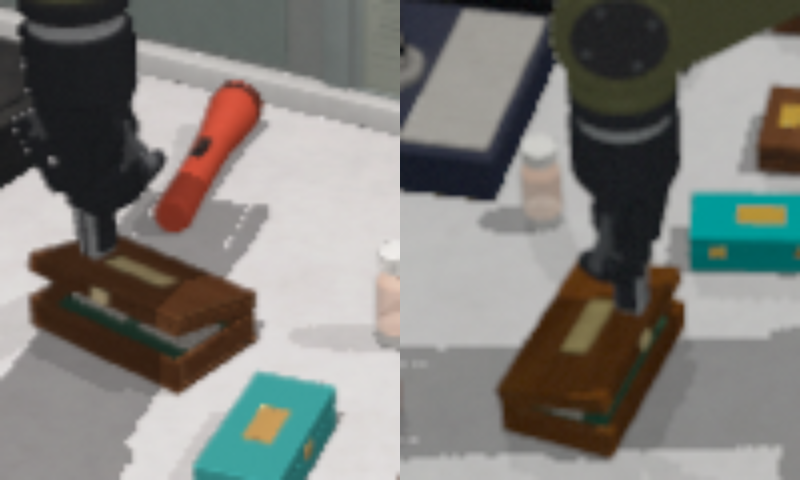

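Request:
{"op": "apply_moves", "data": {"targets": [0,0,0,0,0.004,0.002,-1,0,0,0,0,0.008,0.004,-1,0,0,0,0,0.012,0.004,-1,0,0,0,0,0.012,0.004,-1,0,0,0,0,0.012,0.004,-1]}}

```text
time_s: 9.9
position: [0.5122, 0.1858, 0.0577]
orientation: [[0.139, -0.001, -0.99], [0.99, -0.0, 0.139], [-0.0, -1.0, 0.001]]
wrist_force: [0.4, 0.3, 0.5]
gripper_width: 0.0001
```

```bash
python3 look.py n
```

```text
10.0
```

View pics/n.png

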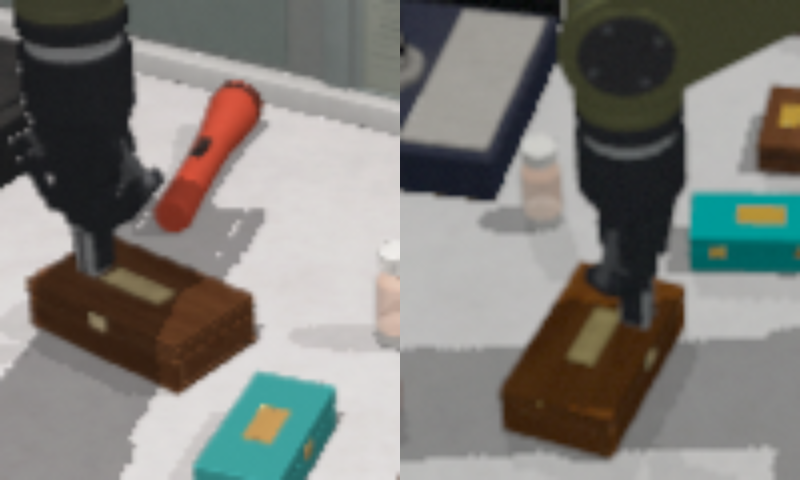

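The lid is shut. While I'm here I'll probe downward gently to learn where the tips really are.

Request:
{"op": "apply_moves", "data": {"targets": [0,0,0,0,0.002,0,-1,0,0,0,0,0.004,0,-1,0,0,0,0,0.004,0,-1]}}

```text
time_s: 10.3
position: [0.5121, 0.1858, 0.0537]
orientation: [[0.139, -0.001, -0.99], [0.99, -0.0, 0.139], [-0.0, -1.0, 0.001]]
wrist_force: [0.5, -0.1, 1.1]
gripper_width: 0.0002
```

```bash
python3 - <<'E'
from plant import env
from h import *
p=env.observe()["position"];o=[]
for n in("scene","side"):
    m=env.camera_model(n);im=env.get_image(n);cv2.imwrite(f"pics/o_{n}.png",im)
    for d in(0,-.011):
        u=proj(m,p+[0,0,d])[0];cv2.circle(im,np.round(u*16).astype(int),8,(0,0,255) if d else (0,255,0),-1,cv2.LINE_AA,4)
    x,y=np.round(proj(m,p)[0]).astype(int);o.append(cv2.resize(im[y-30:y+25,x-30:x+30],None,fx=6,fy=6,interpolation=cv2.INTER_CUBIC))
cv2.imwrite("pics/o.png",np.hstack(o))
E
```

```text
(no output)
```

View pics/o.png

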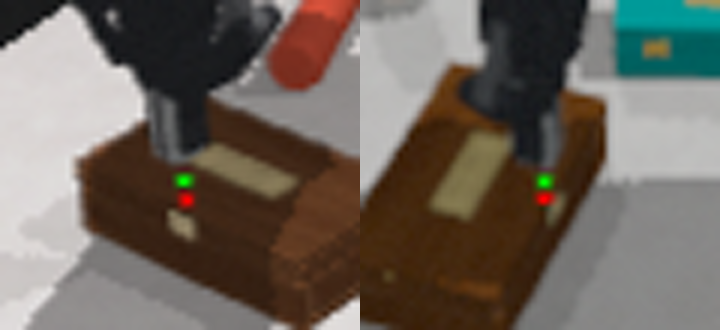

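Request:
{"op": "apply_moves", "data": {"targets": [0,0,0,0,0.002,0,-1,0,0,0,0,0.004,0,-1,0,0,0,0,0.004,0,-1]}}

```text
time_s: 10.7
position: [0.512, 0.1858, 0.0496]
orientation: [[0.139, -0.001, -0.99], [0.99, -0.0, 0.139], [-0.0, -1.0, 0.001]]
wrist_force: [0.2, 0.2, 0.3]
gripper_width: -0.0001
```

Still no force at TCP 0.0496, so the tips really are well above the stated place (about 12 mm behind the TCP by vision). I'll rise and travel to above the middle case while opening the jaws.

Request:
{"op": "apply_moves", "data": {"targets": [0,0,0,0,-0.05,0,-1,0,8,0,-0.02,-0.1,0,-1,0,16,0,-0.06,-0.145,-0.004,1,0,24,0,-0.11,-0.15,-0.008,1,0,32,0,-0.16,-0.15,-0.012,1,0,40,0,-0.21,-0.15,-0.016,1,0,48,0,-0.26,-0.15,-0.02,1,0,56,0,-0.31,-0.15,-0.024,1,0,64,0,-0.36,-0.15,-0.028,1,0,72,0,-0.41,-0.15,-0.032,1]}}

```text
time_s: 11.7
position: [0.4872, -0.2147, 0.2002]
orientation: [[0.986, 0.001, -0.168], [0.168, -0.0, 0.986], [0.001, -1.0, -0.0]]
wrist_force: [0.1, -0.0, 0.2]
gripper_width: 0.0855
```

```bash
python3 - <<'E'
from plant import env
from h import *
import pickle
plan(env,[.4761,-.3375,.20],3.3)
ms=[];K=[]
for c in("scene","side"):
    im=env.get_image(c);cv2.imwrite(f"pics/p_{c}.png",im)
    for r in env.trace(c,"gauge_case")[:2]:print(c,r["p"],r["at"],r["pixels"].sum())
    K.append(env.trace(c,"gauge_case")[0]["pixels"].astype(float));ms.append(env.camera_model(c))
r=fitcase(ms,K,[.5527,.1785,-.14,0.],free=3);print(r.x,r.fun)
o=[]
for c,m in zip(("scene","side"),ms):
    im=cv2.imread(f"pics/p_{c}.png")
    for b in casepts(*r.x,0): outline(im,m,b,(0,255,255))
    x,y=(250,205) if c=="scene" else (245,235);o.append(cv2.resize(im[y-50:y+50,x-50:x+50],None,fx=4,fy=4))
cv2.imwrite("pics/p.png",np.hstack(o));print(env.observe()["time_s"])
E
```

```text
turn [0.02 6.36 0.04] shift [-0.0315  0.0003 -0.1192] from [ 0.4872 -0.2147  0.2002] ang 9.656198679285147
scene 0.88 [248.3, 205.6] 1512
side 0.63 [249.1, 251.0] 1494
[ 0.5528  0.1789 -0.1657] 0.10709529684252103
12.0
```

View pics/p.png

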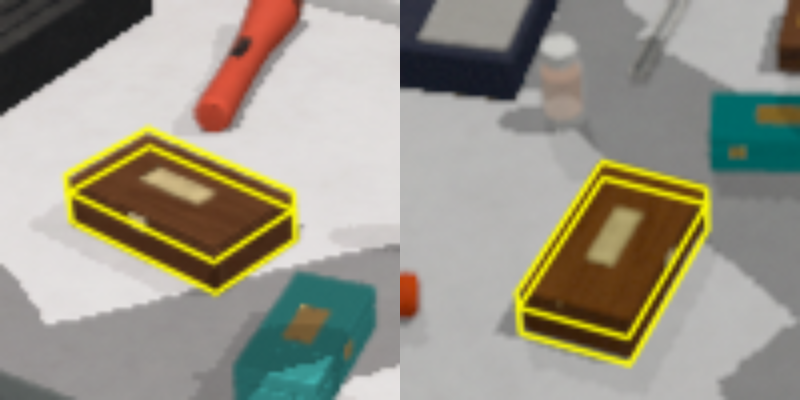

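The lid is shut: the outline drawn with angle 0 matches in both views. The case stands at about (0.553, 0.179). Next is the middle case.

Request:
{"op": "apply_moves", "data": {"targets": [0,3,0,-0.01,0,-0.04,1,0,6.4,0,-0.02,0,-0.08,1,0,6.4,0,-0.0315,0,-0.119,1,0,6.4,0,-0.0315,0,-0.119,1]}}

```text
time_s: 12.4
position: [0.4773, -0.3374, 0.2001]
orientation: [[0.998, -0.0, -0.062], [0.062, -0.001, 0.998], [-0.0, -1.0, -0.001]]
wrist_force: [-0.2, 0.2, -0.8]
gripper_width: 0.0855
```

```bash
python3 - <<'E'
from plant import env
from h import *
o=env.observe();p=o["position"]; m=env.camera_model("wrist");im=env.get_image("wrist")
rs=env.trace("wrist","middle_case")
for r in rs[:3]:print(r["p"],r["at"],r["pixels"].sum())
for q,c in(((.4761,-.3375,-.0032,.0578),(0,255,0)),((.4749,-.338,0,.0652),(0,0,255))):outline(im,m,box(*q,MID),c)
cv2.imwrite("pics/q_w.png",im)
q=[]
for n in("scene","side"):
    m=env.camera_model(n);im=env.get_image(n)
    for d in(0,.02):
        u=proj(m,p+[0,0,d])[0];cv2.circle(im,np.round(u*16).astype(int),8,(0,0,255) if d else (0,255,0),-1,cv2.LINE_AA,4)
    x,y=np.round(proj(m,p)[0]).astype(int);q.append(cv2.resize(im[max(y-40,0):max(y-40,0)+100,x-45:x+45],None,fx=4.4,fy=4.4,interpolation=cv2.INTER_CUBIC))
cv2.imwrite("pics/q.png",np.hstack(q));print(o["time_s"],p,o["gripper_width"])
E
```

```text
0.6 [271.1, 176.4] 7543
12.4 [ 0.4773 -0.3374  0.2001] 0.08554728500431635
```

View pics/q_w.png

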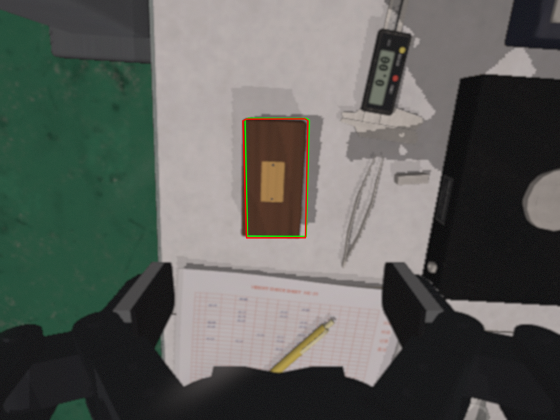

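View pics/q.png

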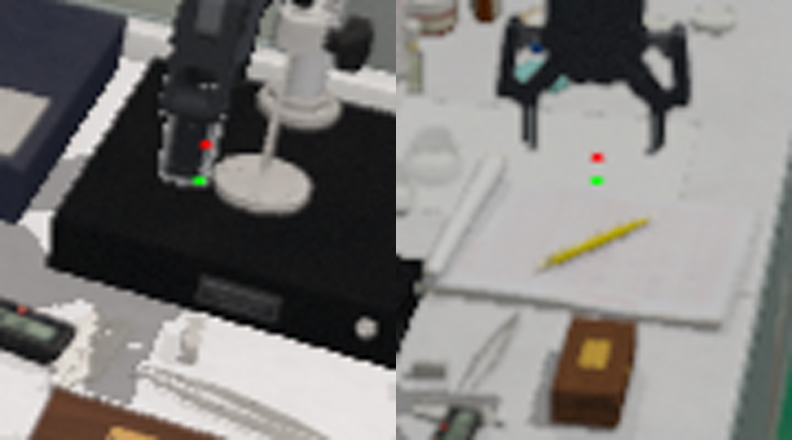

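The wrist view shows the middle case exactly inside the projected outline (columns 245–307, rows 119–237). In the side view the open tips stand about 24 mm above the TCP. I'll refine the pose from the wrist mask before descending.

```bash
python3 - <<'E'
from plant import env
from h import *
m=env.camera_model("wrist");K=env.trace("wrist","middle_case")[0]["pixels"].astype(float)
r=fit([m],[K],MID,[.476,-.3375,.06,0.]);print(r.x,np.degrees(r.x[2]),r.fun)
r2=fit([m],[K],MID,[.476,-.3375,.06,0.],True);print(r2.x,r2.fun)
plan(env,[r.x[0],r.x[1],.03],np.degrees(r.x[2]))
E
```

```text
[ 0.4719 -0.3337  0.0321] 1.8380832120170785 0.026229746837088275
[ 0.4718 -0.3332  0.0273  0.0027] 0.02493728765535115
turn [-0.03  1.9  -0.  ] shift [-0.0058  0.1699  0.0002] from [ 0.4778 -0.3335  0.1999] ang 3.741451226968258
```

The wrist camera had still been settling between the picture and its model, so I'll repeat with a fresh pair.

```bash
cat > wfit.py <<'E'
import sys
from plant import env
from h import *
def wm(lab):
    m=env.camera_model("wrist");o=env.observe();im=env.get_image("wrist")
    o2=env.observe();print("drift",o2["position"]-o["position"])
    rs=env.trace("wrist",lab);print([(round(r["p"],2),np.round(r["at"]),int(r["pixels"].sum())) for r in rs[:3]])
    return m,im,rs
E
python3 - <<'E'
from wfit import *
print(env.observe()["position"])
m,im,rs=wm("middle_case");K=rs[0]["pixels"].astype(float)
r=fit([m],[K],MID,[.476,-.3375,.06,0.]);print(r.x,np.degrees(r.x[2]),r.fun)
outline(im,m,box(r.x[0],r.x[1],0,r.x[2],MID),(0,255,0));cv2.imwrite("pics/r.png",im)
plan(env,[r.x[0],r.x[1],.03],np.degrees(r.x[2]))
E
```

```text
[ 0.4778 -0.3335  0.1999]
drift [-0.     -0.0001  0.0001]
[(0.79, array([272., 179.]), 7145)]
[ 0.4719 -0.3382  0.0306] 1.7528980155786098 0.03073752384088695
turn [-0.    1.97  0.01] shift [-0.0062  0.1701 -0.0039] from [ 0.4777 -0.3339  0.2001] ang 3.7199132284096628
```

View pics/r.png

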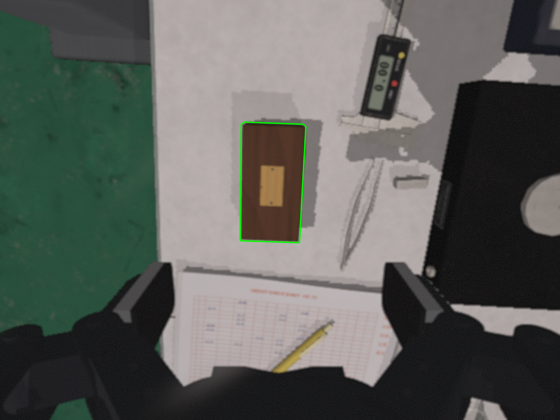

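Request:
{"op": "apply_moves", "data": {"targets": [0,1.4,0,-0.0047,0.04,-0.004,1,0,1.4,0,-0.0047,0.08,-0.004,1,0,1.4,0,-0.0047,0.12,-0.004,1,0,1.4,0,-0.0047,0.155,-0.004,1,0,1.4,0,-0.0047,0.17,-0.004,1,0,1.4,0,-0.0047,0.17,-0.004,1,0,1.4,0,-0.0047,0.17,-0.004,1]}}

```text
time_s: 13.45
position: [0.4739, -0.3401, 0.0316]
orientation: [[0.999, 0.002, -0.039], [0.039, -0.001, 0.999], [0.002, -1.0, -0.001]]
wrist_force: [0.5, -0.3, 0.3]
gripper_width: 0.0852
```

```bash
python3 - <<'E'
from plant import env
from h import *
o=env.observe();p=o["position"];q=[]
for n in("scene","side"):
    m=env.camera_model(n);im=env.get_image(n)
    for d in(0,.02):
        u=proj(m,p+[0,0,d])[0];cv2.circle(im,np.round(u*16).astype(int),8,(0,0,255) if d else (0,255,0),-1,cv2.LINE_AA,4)
    x,y=np.round(proj(m,p)[0]).astype(int);q.append(cv2.resize(im[y-50:y+30,x-35:x+35],None,fx=5.6,fy=5.6,interpolation=cv2.INTER_CUBIC))
cv2.imwrite("pics/s.png",np.hstack(q));print(o["time_s"],p)
cv2.imwrite("pics/s_w.png",env.get_image("wrist"))
E
```

```text
13.45 [ 0.4739 -0.3401  0.0316]
```

View pics/s.png

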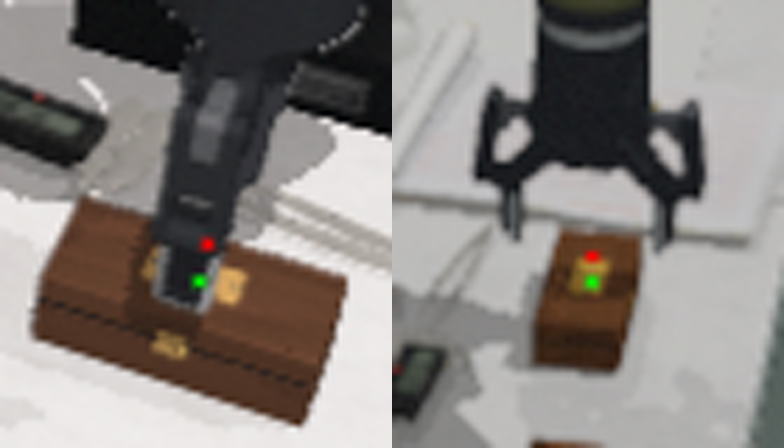

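View pics/s_w.png

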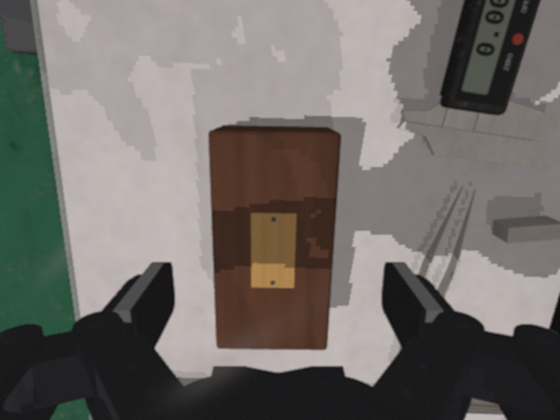

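The jaws straddle the case with clearance on both sides. I'll go down and look before closing.

Request:
{"op": "apply_moves", "data": {"targets": [0,0,0,0,0.015,0,1,0,0,0,0,0.03,0,1,0,0,0,0,0.038,0,1,0,0,0,0,0.042,0,1,0,0,0,0,0.042,0,1]}}

```text
time_s: 14.1
position: [0.4721, -0.339, -0.0134]
orientation: [[0.999, -0.002, -0.038], [0.038, 0.002, 0.999], [-0.002, -1.0, 0.002]]
wrist_force: [0.4, 0.6, -0.6]
gripper_width: 0.0856
```

```bash
cat > look2.py <<'E'
import sys
from plant import env
from h import *
o=env.observe();p=o["position"];q=[]
for n in("scene","side"):
    m=env.camera_model(n);im=env.get_image(n);cv2.imwrite(f"pics/{sys.argv[1]}_{n}.png",im)
    x,y=np.round(proj(m,p)[0]).astype(int);q.append(cv2.resize(im[y-50:y+30,x-35:x+35],None,fx=5.6,fy=5.6,interpolation=cv2.INTER_CUBIC))
cv2.imwrite(f"pics/{sys.argv[1]}.png",np.hstack(q));print(o["time_s"],p)
E
python3 look2.py t
```

```text
14.1 [ 0.4721 -0.339  -0.0134]
```

View pics/t.png

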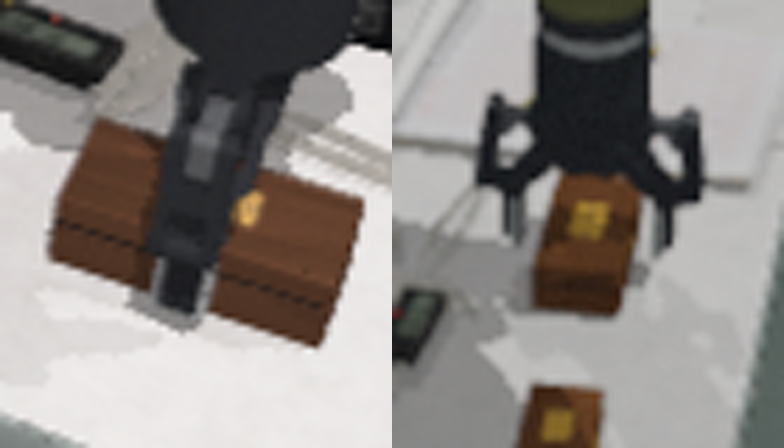

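Centred and clear of the table with no force. Closing now.

Request:
{"op": "apply_moves", "data": {"targets": [0,0,0,0,0,0,-1,0,0,0,0,0,0,-1,0,0,0,0,0,0,-1,0,0,0,0,0,0,-1,0,0,0,0,0,0,-1,0,0,0,0,0,0,-1]}}

```text
time_s: 14.8
position: [0.4735, -0.3402, -0.011]
orientation: [[0.999, 0.001, -0.038], [0.038, -0.001, 0.999], [0.001, -1.0, -0.001]]
wrist_force: [0.8, -0.4, 4.9]
gripper_width: 0.0571
```

```bash
python3 look2.py u
```

```text
14.8 [ 0.4735 -0.3402 -0.011 ]
```

View pics/u.png

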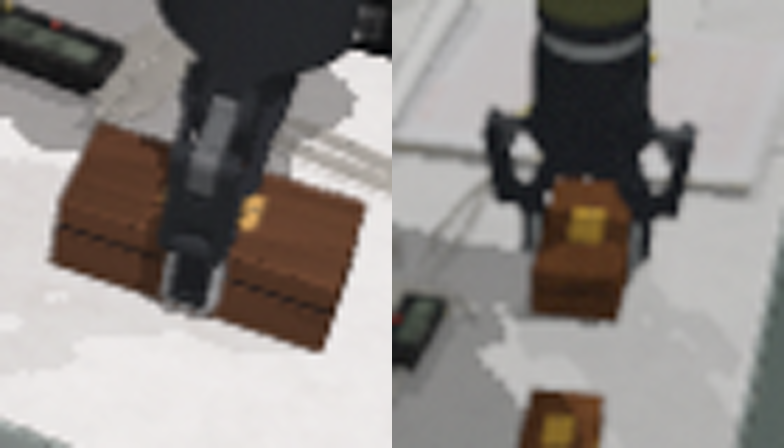

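Request:
{"op": "apply_moves", "data": {"targets": [0,0,0,0,-0.01,0,-1,0,0,0,0,-0.035,0,-1,0,0,0,0,-0.075,0,-1,0,0,0,0,-0.115,0,-1,0,2,0,0.01,-0.15,0.03,-1,0,4,0,0.02,-0.165,0.075,-1,0,6,0,0.03,-0.17,0.12,-1,0,8,0,0.04,-0.17,0.165,-1,0,10,0,0.05,-0.17,0.21,-1,0,10.7,0,0.06,-0.17,0.255,-1]}}

```text
time_s: 15.9
position: [0.5221, -0.0804, 0.1573]
orientation: [[0.989, -0.001, 0.149], [-0.149, 0.0, 0.989], [-0.002, -1.0, 0.0]]
wrist_force: [0.9, -0.5, -3.3]
gripper_width: 0.0569
```

Request:
{"op": "apply_moves", "data": {"targets": [0,0,0,0.01,0,0.04,-1,0,0,0,0.018,0,0.08,-1,0,0,0,0.023,0,0.11,-1,0,0,0,0.023,0,0.13,-1,0,0,0,0.023,0,0.13,-1,0,0,0,0.023,0,0.13,-1]}}

```text
time_s: 16.5
position: [0.5641, 0.0428, 0.1571]
orientation: [[0.989, -0.002, 0.147], [-0.147, -0.0, 0.989], [-0.002, -1.0, -0.001]]
wrist_force: [-0.2, -0.1, -2.9]
gripper_width: 0.0569
```

```bash
python3 - <<'E'
from wfit import *
o=env.observe();print(o["position"],o["gripper_width"],o["wrist_force"],o["time_s"])
m,im,rs=wm("gauge_case")
cv2.imwrite("pics/v_raw.png",im)
for b in casepts(.5528,.1789,-.1395,0): outline(im,m,b,(0,255,255))
cv2.imwrite("pics/v.png",im)
plan(env,[.5508,.1792,.16],-8.5)
E
```

```text
[0.5641 0.0428 0.1571] 0.0568602699671841 [-0.2018 -0.101  -2.8556] 16.5
drift [ 0.0001 -0.0006  0.0002]
[(0.86, array([231.,  66.]), 15044)]
turn [ 0.03 -0.04 -0.06] shift [-0.0339 -0.0025  0.1338] from [0.5644 0.0419 0.1575] ang -8.544724149339435
```

View pics/v.png

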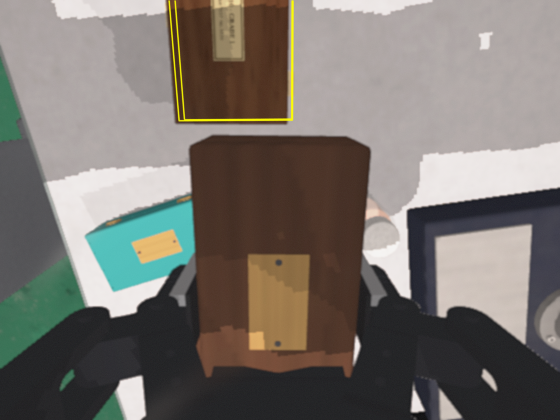

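```bash
python3 - <<'E'
from wfit import *
m=env.camera_model("wrist");o=env.observe();K=env.trace("wrist","gauge_case")[0]["pixels"].astype(float)
r=fitcase([m],[K],[.5528,.1789,-.1395,0.],free=3);print(r.x,np.degrees(r.x[2]),r.fun)
rs=env.trace("wrist","middle_case");print([(x["p"],x["at"],x["pixels"].sum()) for x in rs[:3]])
k=max(rs,key=lambda x:x["pixels"].sum())["pixels"].astype(float)
z0=o["position"][2]+.011
R=o["orientation"]
# exclude rows hidden by fingers: rows<260, compare only there
def cost(q):
    T=box(0,0,0,q[2],MID)
    P=o["position"]+ (T[:,[0]]*R[:,0]+T[:,[1]]*R[:,2]-(T[:,[2]]+.011)*R[:,1])+q[0]*R[:,0]+q[1]*R[:,2]
    a=render(m,P);return np.abs(a-k)[:258].sum()/k[:258].sum()
b=minimize(cost,[0,0,0],method="Nelder-Mead",options=dict(initial_simplex=[[0,0,0],[.005,0,0],[0,.005,0],[0,0,.05]],xatol=1e-5,fatol=1e-6));print("held offset tool x,z,yaw",b.x,b.fun)
im=cv2.imread("pics/v_raw.png")
for B in casepts(*r.x,0): outline(im,m,B,(0,255,255))
c=np.where(k>0,255,0).astype(np.uint8);im[...,2]=np.maximum(im[...,2],c//3)
cv2.imwrite("pics/v2.png",im)
E
```

```text
[ 0.5497  0.1753 -0.1495] -8.564561797223783 0.019877379295243754
[(0.76, [278.1, 248.4], np.int64(39044)), (0.73, [143.5, 245.1], np.int64(6909)), (0.27, [228.9, 60.9], np.int64(14839))]
held offset tool x,z,yaw [-0.0003  0.0013 -0.0112] 0.009346089778397654
```

View pics/v2.png

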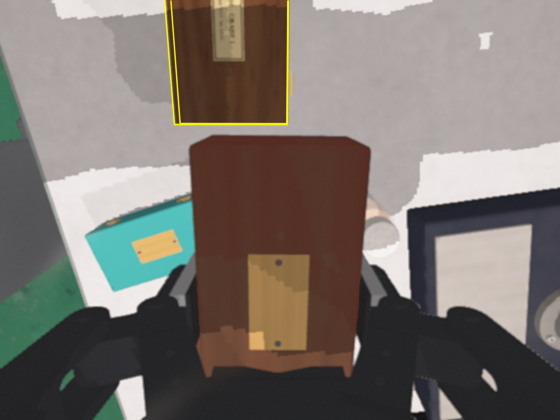

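```bash
python3 - <<'E'
from wfit import *
ms=[env.camera_model(c) for c in("scene","side")];K=[];ims=[];o=env.observe();p=o["position"]
for c,pt in(("scene",0),("side",1)):
    im=env.get_image(c);ims.append(im);u=proj(ms[pt],p+[0,0,.03])[0]
    rs=env.trace(c,"middle_case");rs=[r for r in rs if np.hypot(*(np.array(r["at"])-u))<40];print(c,u,[(r["p"],r["at"],r["pixels"].sum()) for r in rs])
    K.append(rs[0]["pixels"].astype(float) if rs else None)
o=env.observe();p=o["position"];R=o["orientation"];a0=np.arctan2(R[1,0],R[0,0]);print(p,np.degrees(a0))
import pickle;pickle.dump((K,p,R),open("held.pkl","wb"))
q=[]
for i in(0,1):
    im=ims[i].copy();outline(im,ms[i],box(p[0],p[1],p[2]+.011,a0,MID),(0,255,0))
    for B in casepts(.5497,.1753,-.1495,0):outline(im,ms[i],B,(255,0,255))
    for B in casepts(.5528,.1789,-.1495,0):outline(im,ms[i],B,(0,255,255))
    x,y=np.round(proj(ms[i],p+[0,.06,.0])[0]).astype(int);q.append(cv2.resize(im[y-60:y+60,x-50:x+50],None,fx=4,fy=4,interpolation=cv2.INTER_CUBIC))
cv2.imwrite("pics/w.png",np.hstack(q))
E
```

```text
scene [286.1682 163.9636] [(0.76, [290.7, 167.5], np.int64(627))]
side [252.7182 176.3896] [(0.94, [252.4, 179.5], np.int64(558)), (0.69, [265.2, 179.2], np.int64(244))]
[0.565  0.042  0.1581] -8.557797019553334
```

View pics/w.png

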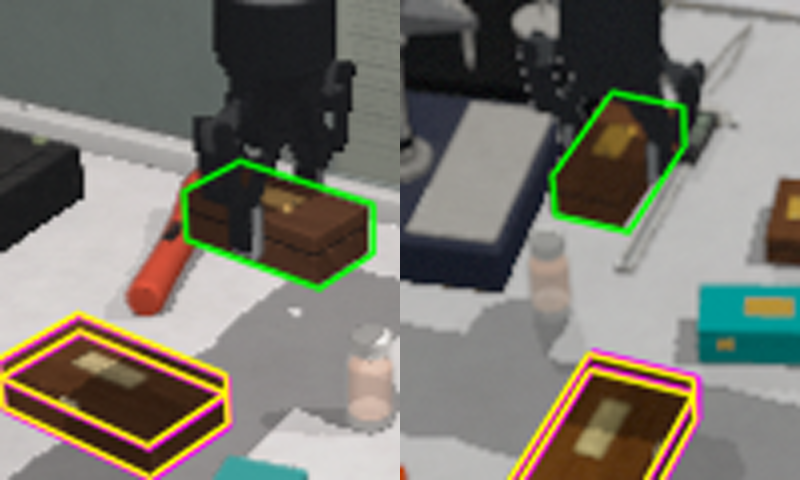

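The held case fits the TCP-based outline in both views. I'll hover over the lid, low enough to compare the edges directly.

Request:
{"op": "apply_moves", "data": {"targets": [0,0,0,-0.012,0,0.04,-1,0,0,0,-0.024,0,0.08,-1,0,0,0,-0.036,0,0.115,-1,0,0,0,-0.036,0,0.131,-1,0,0,0,-0.036,0.03,0.131,-1,0,0,0,-0.036,0.065,0.131,-1,0,0,0,-0.036,0.085,0.131,-1,0,0,0,-0.036,0.093,0.131,-1,0,0,0,-0.036,0.093,0.131,-1,0,0,0,-0.036,0.093,0.131,-1]}}

```text
time_s: 17.9
position: [0.55, 0.1774, 0.0664]
orientation: [[0.989, 0.002, 0.148], [-0.148, 0.0, 0.989], [0.002, -1.0, 0.001]]
wrist_force: [0.5, 0.7, -2.6]
gripper_width: 0.057
```

```bash
cat > hov.py <<'E'
import sys
from wfit import *
tag=sys.argv[1];lab=sys.argv[2];off=float(sys.argv[3]) # bottom above TCP
o=env.observe();p=o["position"];R=o["orientation"];a0=np.arctan2(R[1,0],R[0,0]);print(p,np.degrees(a0),o["time_s"])
E_=MID if lab=="mid" else SM
q=[]
for c in("scene","side"):
    m=env.camera_model(c);im=env.get_image(c);cv2.imwrite(f"pics/{tag}_{c}.png",im)
    outline(im,m,box(p[0],p[1],p[2]+off,a0,E_),(0,255,0))
    for B in casepts(.5528,.1789,-.1495,0):outline(im,m,B,(0,255,255))
    x,y=np.round(proj(m,[.55,.18,.05])[0]).astype(int);q.append(cv2.resize(im[y-55:y+45,x-50:x+50],None,fx=4,fy=4,interpolation=cv2.INTER_CUBIC))
cv2.imwrite(f"pics/{tag}.png",np.hstack(q))
m=env.camera_model("wrist");im=env.get_image("wrist");cv2.imwrite(f"pics/{tag}_w.png",im)
np.savez(f"{tag}.npz",K=m["intrinsics"],W=m["world_to_cam"],p=p,R=R)
print(env.observe()["position"]-p)
E
python3 hov.py x mid .011
```

```text
[0.55   0.1774 0.0664] -8.526327226426188 17.9
[0.0002 0.0002 0.0005]
```

View pics/x.png

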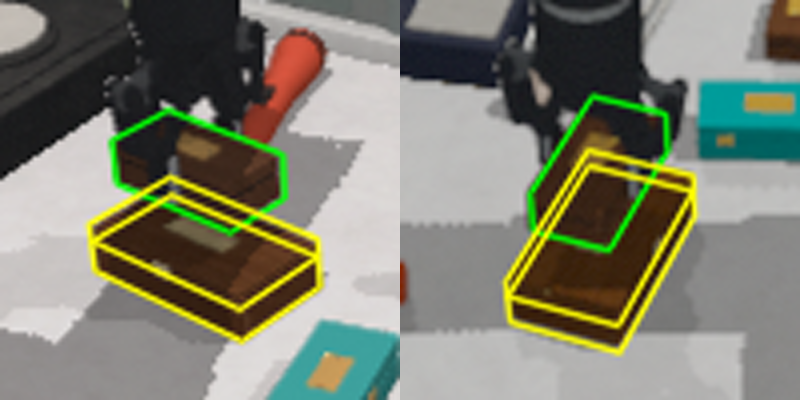

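View pics/x_w.png

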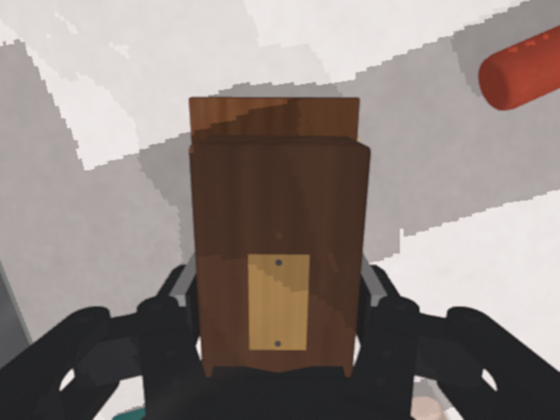

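```bash
python3 - <<'E'
from h import *
d=np.load("x.npz");m=dict(intrinsics=d["K"],world_to_cam=d["W"]);p=d["p"];R=d["R"]
im=cv2.imread("pics/x_w.png");cv2.imwrite("pics/x_z.png",cv2.resize(im[85:165,175:385],None,fx=3.7,fy=3.7,interpolation=cv2.INTER_CUBIC))
T=lambda u,z:(R.T@(onplane(m,u,z)-p))[[0,2]]
for u in((190,98),(359,98)):print("lid",T(u,.042))
for u in((212,138),(351,137)):print("bot",T(u,p[2]+.011))
for u in((191,149.5),(370,149.5)):print("top",T(u,p[2]+.047))
E
```

```text
lid [-0.0437  0.0729]
lid [0.0408 0.073 ]
bot [-0.0273  0.0565]
bot [0.0306 0.0569]
top [-0.0275  0.0562]
top [0.0294 0.0562]
```

View pics/x_z.png

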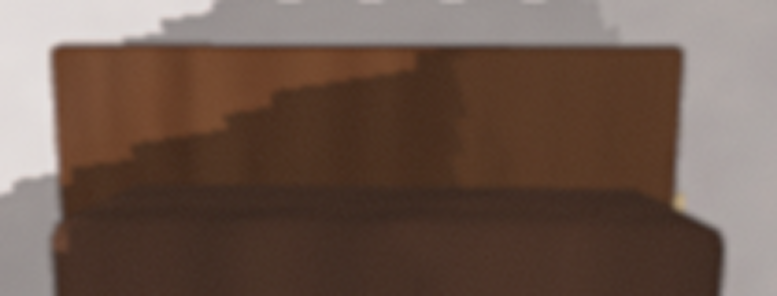

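In the wrist view the lid's far edge runs from (190,98) to (359,98), parallel to the held case's end at rows 137–149. I need about 2 mm in -x and 1 mm in -z, then I'll lower.

Request:
{"op": "apply_moves", "data": {"targets": [0,0,0,-0.001,0.004,-0.0005,-1,0,0,0,-0.002,0.012,-0.001,-1,0,0,0,-0.002,0.02,-0.001,-1,0,0,0,-0.002,0.025,-0.001,-1,0,0,0,-0.002,0.028,-0.001,-1,0,0,0,-0.002,0.03,-0.001,-1,0,0,0,-0.002,0.03,-0.001,-1]}}

```text
time_s: 18.75
position: [0.5465, 0.1768, 0.0347]
orientation: [[0.989, -0.001, 0.148], [-0.148, -0.0, 0.989], [-0.001, -1.0, -0.0]]
wrist_force: [-0.7, -0.8, -2.9]
gripper_width: 0.0571
```

```bash
python3 hov.py y mid .011;python3 - <<'E'
from h import *
a=cv2.imread("pics/y_w.png")[85:165,175:385];cv2.imwrite("pics/y_z.png",np.vstack([cv2.resize(a,(800,305)),cv2.imread("pics/y.png")[:,:800]])[:600])
E
```

```text
[0.5465 0.1768 0.0347] -8.500674733072305 18.75
[0.0004 0.0001 0.0007]
```

View pics/y_z.png

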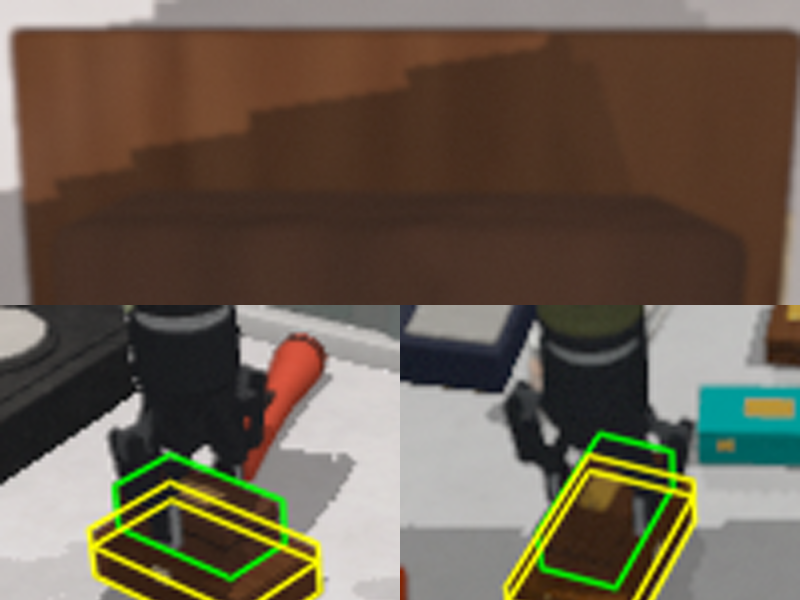

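```bash
python3 - <<'E'
from h import *
d=np.load("y.npz");m=dict(intrinsics=d["K"],world_to_cam=d["W"]);p=d["p"];R=d["R"];im=cv2.imread("pics/y_w.png")
T=lambda u,z:(R.T@(onplane(m,u,z)-p))[[0,2]]
for u in((178.1,93),(384.5,93)):print("lid",T(u,.042))
for u in((211.7,135.5),(347,135.5)):print("bot",T(u,p[2]+.011))
for u in((189.5,145),(370.5,145)):print("top",T(u,p[2]+.047))
# side edges of lid in lower rows
g=cv2.cvtColor(im,cv2.COLOR_BGR2GRAY).astype(int)
for r in(100,115,130,150,170,190):print(r,g[r,165:200],g[r,365:400])
E
```

```text
lid [-0.0409  0.0743]
lid [0.0441 0.0743]
bot [-0.0272  0.0574]
bot [0.0289 0.0574]
top [-0.0278  0.0575]
top [0.0294 0.0575]
100 [222 222 222 222 222 222 221 222 221 222 223 218 178 124  85  75  77  76
  78  77  78  79  79  80  82  83  84  86  84  84  82  81  80  78  80] [ 65  66  65  65  66  64  65  66  66  65  65  65  65  64  66  66  66  64
  64  77 115 152 169 173 172 172 171 170 169 170 169 170 169 169 169]
115 [219 220 219 219 220 220 220 221 221 222 222 223 218 182 126  90  78  81
  82  81  81  80  81  81  82  84  84  85  86  85  84  82  82  80  80] [ 64  64  64  63  64  64  63  64  62  64  65  64  65  65  67  65  66  65
  88 128 155 167 168 167 168 168 168 170 168 169 169 169 170 169 169]
130 [222 223 223 223 223 222 222 221 221 221 221 221 221 218 191 140  98  84
  83  81  82  83  81  80  80  79  78  80  76  76  75  75  73  73  69] [ 63  65  65  65  65  62  65  64  64  63  65  65  63  64  64  60  65  99
 142 163 168 166 164 165 165 165 166 165 166 165 166 167 166 168 167]
150 [148 149 148 149 148 150 149 149 149 148 149 148 149 149 149 139 112  73
  54  54  54  55  55  53  51  52  54  52  53  55  54  55  54  53  53] [ 50  51  49  48  49  55  58  61  62  62  62  62  62  61  61  86 126 152
 164 168 168 168 167 168 166 166 167 167 167 168 167 168 168 169 168]
170 [146 145 147 146 147 146 148 147 147 148 147 147 148 149 149 149 144 121
  87  57  49  51  51  52  50  52  54  54  53  54  56  53  54  53  55] [ 50  50  49  49  55  57  61  61  61  60  57  57  53  72 110 146 163 169
 167 170 169 168 168 168 167 167 166 165 165 164 164 164 165 164 165]
190 [149 149 150 149 151 150 151 151 151 152 152 153 152 152 152 152 152 152
 144 111  73  54  54  56  52  53  52  53  53  55  54  56  56  57  54] [ 49  48  50  54  59  57  58  58  60  59  59  67 103 145 165 168 168 167
 167 167 166 166 166 167 168 168 168 167 167 167 167 166 165 166 166]
```

Request:
{"op": "apply_moves", "data": {"targets": [0,0,0,0.0012,0.0005,-0.001,-1,0,0,0,0.0012,0.001,-0.001,-1,0,0,0,0.0012,0.0015,-0.001,-1,0,0,0,0.0012,0.002,-0.001,-1,0,0,0,0.0012,0.0025,-0.001,-1]}}

```text
time_s: 19.4
position: [0.5477, 0.1757, 0.0325]
orientation: [[0.989, -0.0, 0.148], [-0.148, 0.0, 0.989], [-0.0, -1.0, 0.0]]
wrist_force: [-0.1, 0.1, -1.7]
gripper_width: 0.0572
```

Request:
{"op": "apply_moves", "data": {"targets": [0,0,0,0,0.0005,0,-1,0,0,0,0,0.001,0,-1,0,0,0,0,0.001,0,-1]}}

```text
time_s: 19.7
position: [0.5476, 0.1756, 0.0314]
orientation: [[0.989, -0.0, 0.148], [-0.148, -0.0, 0.989], [-0.0, -1.0, -0.0]]
wrist_force: [0.4, 0.2, -2.4]
gripper_width: 0.057
```

Request:
{"op": "apply_moves", "data": {"targets": [0,0,0,0,0.0005,0,-1,0,0,0,0,0.001,0,-1,0,0,0,0,0.001,0,-1]}}

```text
time_s: 20.0
position: [0.5478, 0.1757, 0.031]
orientation: [[0.989, 0.0, 0.148], [-0.148, -0.0, 0.989], [0.0, -1.0, -0.0]]
wrist_force: [-2.5, -0.7, 0.8]
gripper_width: 0.0569
```

Request:
{"op": "apply_moves", "data": {"targets": [0,0,0,0,0.0005,0,-1,0,0,0,0,0.001,0,-1,0,0,0,0,0.001,0,-1]}}

```text
time_s: 20.3
position: [0.5478, 0.1757, 0.0309]
orientation: [[0.989, -0.0, 0.148], [-0.148, -0.0, 0.989], [-0.0, -1.0, -0.0]]
wrist_force: [-4.6, -0.8, 7.5]
gripper_width: 0.0572
```

Contact came at TCP 0.031, exactly where predicted. I'll ease off a little, then release.

Request:
{"op": "apply_moves", "data": {"targets": [0,0,0,0,-0.001,0,-1,0,0,0,0,-0.001,0,-1,0,0,0,0,-0.001,0,0.6,0,0,0,0,-0.001,0,1,0,0,0,0,-0.001,0,1,0,0,0,0,-0.02,0,1,0,0,0,0,-0.06,0,1,0,0,0,0,-0.1,0,1,0,0,0,0,-0.14,0,1,0,0,0,0,-0.14,0,1]}}

```text
time_s: 21.3
position: [0.5519, 0.1766, 0.1774]
orientation: [[0.989, 0.013, 0.148], [-0.148, 0.003, 0.989], [0.012, -1.0, 0.005]]
wrist_force: [0.6, 0.0, 1.4]
gripper_width: 0.0857
```

```bash
python3 - <<'E'
from wfit import *
m,im,rs=wm("middle_case");o=env.observe();print(o["position"],o["time_s"],o["gripper_width"])
cv2.imwrite("pics/z_w.png",im);np.savez("z.npz",K=m["intrinsics"],W=m["world_to_cam"])
k=rs[0]["pixels"].astype(float)
r=fit([m],[k],MID,[.5477,.1757,-.148,.042]);print(r.x,np.degrees(r.x[2]),r.fun)
outline(im,m,box(r.x[0],r.x[1],.042,r.x[2],MID),(0,255,0))
for B in casepts(.5497,.1753,-.1495,0)[1:]:outline(im,m,B,(0,255,255))
cv2.imwrite("pics/z.png",im)
E
```

```text
drift [-0.0017 -0.0004 -0.0035]
[(0.83, array([273., 189.]), 11043), (0.73, array([271., 121.]), 6260), (0.61, array([212., 345.]), 5816)]
[0.5486 0.1758 0.171 ] 21.4 0.08566938997192648
[ 0.548   0.1778 -0.1604] -9.19177641210256 0.015461839902129466
```

View pics/z.png

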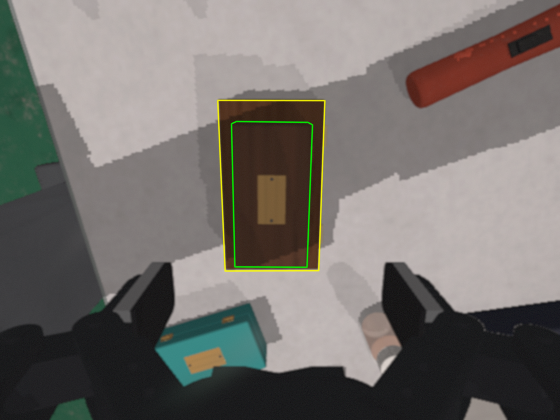

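View pics/z_w.png

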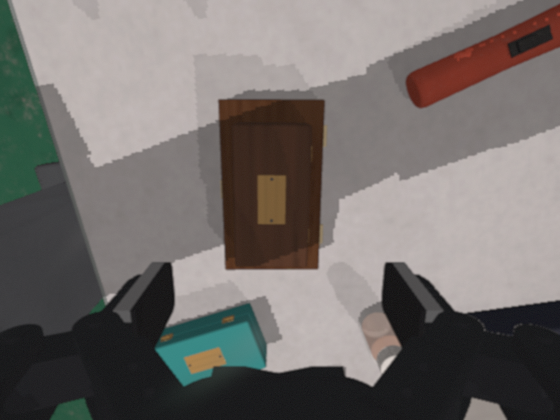

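```bash
python3 - <<'E'
from wfit import *
m,im,rs=wm("middle_case");rg=env.trace("wrist","gauge_case");cv2.imwrite("pics/aa.png",im)
k=max((r for r in rs if 5000<r["pixels"].sum()),key=lambda r:r["p"])["pixels"].astype(float)
print([(x["p"],x["pixels"].sum()) for x in rg[:2]])
r=fit([m],[k],MID,[.5477,.1757,-.148,.042]);print(r.x,np.degrees(r.x[2]),r.fun)
G=(-.043,.043,-.075,.075,0,.042);kg=np.maximum(rg[0]["pixels"],k>0).astype(float)
def cost(q):
    a=np.maximum(render(m,box(q[0],q[1],0,q[2],G)),render(m,box(r.x[0],r.x[1],.042,r.x[2],MID)));return np.abs(a-kg).sum()
x0=np.array([.5477,.1757,-.148]);b=minimize(cost,x0,method="Nelder-Mead",options=dict(initial_simplex=np.vstack([x0]+[x0+np.eye(3)[i]*[.005,.005,.05][i] for i in range(3)]),xatol=1e-5,fatol=1e-3));print("gauge centre",b.x,np.degrees(b.x[2]),b.fun/kg.sum())
cv2.imwrite("pics/ab.png",cv2.resize(im[85:285,200:345],None,fx=3,fy=3,interpolation=cv2.INTER_CUBIC))
E
```

```text
drift [-0.0011 -0.0003 -0.002 ]
[(0.67, array([279., 190.]), 11576), (0.56, array([215., 347.]), 5797)]
[(0.95, np.int64(6423))]
[ 0.548   0.1776 -0.1611] -9.227639281912198 0.014013103513692969
gauge centre [ 0.5478  0.1765 -0.1494] -8.560997549357577 0.018328956874968622
```

View pics/ab.png

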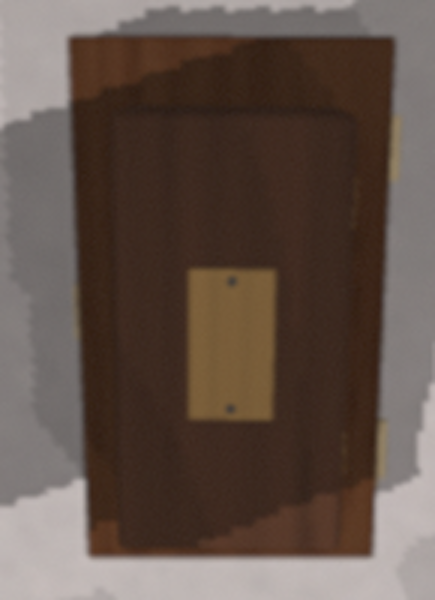

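The middle case sits centred to about 1 mm and within 0.7° of the lid. Next is the small case.

Request:
{"op": "apply_moves", "data": {"targets": [0,0,0,-0.006,-0.01,-0.03,1,0,-3,0,-0.012,-0.02,-0.075,1,0,-6,0,-0.018,-0.02,-0.12,1,0,-9,0,-0.024,-0.02,-0.165,1,0,-11,0,-0.03,-0.02,-0.21,1,0,-11,0,-0.036,-0.02,-0.255,1,0,-11,0,-0.042,-0.02,-0.295,1,0,-11,0,-0.0453,-0.02,-0.312,1,0,-11,0,-0.0453,-0.02,-0.312,1,0,-11,0,-0.0453,-0.02,-0.312,1]}}

```text
time_s: 22.55
position: [0.4561, -0.1259, 0.1881]
orientation: [[0.999, -0.002, -0.043], [0.043, 0.001, 0.999], [-0.002, -1.0, 0.001]]
wrist_force: [0.4, -0.1, -0.3]
gripper_width: 0.0855
```

Request:
{"op": "apply_moves", "data": {"targets": [0,0,0,0,0,0,1,0,0,0,0,0,0,1]}}

```text
time_s: 22.75
position: [0.4569, -0.1252, 0.1891]
orientation: [[0.999, -0.001, -0.045], [0.045, 0.0, 0.999], [-0.001, -1.0, 0.0]]
wrist_force: [0.1, 0.4, -0.3]
gripper_width: 0.0857
```

```bash
python3 - <<'E'
from wfit import *
m,im,rs=wm("small_case");print(env.observe()["position"])
k=rs[0]["pixels"].astype(float)
r=fit([m],[k],SM,[.457,-.126,.05,0.]);print(r.x,np.degrees(r.x[2]),r.fun)
outline(im,m,box(r.x[0],r.x[1],0,r.x[2],SM),(0,255,0));outline(im,m,box(.4595,-.126,0,.05,SM),(0,0,255));cv2.imwrite("pics/ac.png",im)
plan(env,[r.x[0],r.x[1],.03],np.degrees(r.x[2]))
E
```

```text
drift [ 0.     -0.0001  0.0001]
[(0.94, array([274., 182.]), 4436)]
[ 0.457  -0.1254  0.1894]
[ 0.4554 -0.127   0.0279] 1.6003709442086558 0.04162113898760586
turn [-0.01  0.98 -0.01] shift [-0.0016  0.1594 -0.0016] from [ 0.457  -0.1254  0.1894] ang 2.5850300948694143
```

View pics/ac.png

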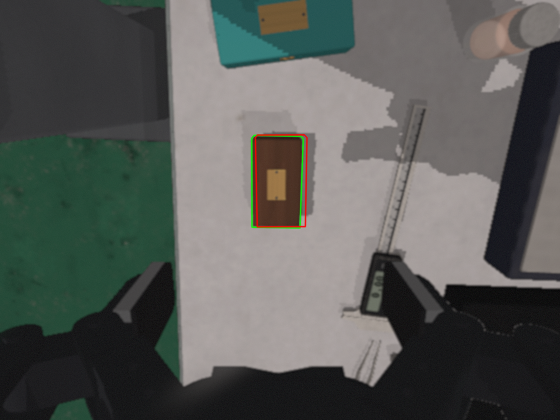

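```bash
python3 - <<'E'
from wfit import *
m=env.camera_model("wrist")
for u in((420,103),(396,185),(383,240),(375,255)):print(u,onplane(m,u,.01))
E
```

```text
(420, 103) [ 0.585  -0.0489  0.01  ]
(396, 185) [ 0.5736 -0.1272  0.01  ]
(383, 240) [ 0.5682 -0.1855  0.01  ]
(375, 255) [ 0.562  -0.2026  0.01  ]
```

The caliper is 55 mm or more clear of the finger backs. Descending.

Request:
{"op": "apply_moves", "data": {"targets": [0,0.6,0,-0.0015,0.04,-0.0014,1,0,0.6,0,-0.0015,0.08,-0.0014,1,0,0.6,0,-0.0015,0.12,-0.0014,1,0,0.6,0,-0.0015,0.15,-0.0014,1,0,0.6,0,-0.0015,0.17,-0.0014,1,0,0.6,0,-0.0015,0.185,-0.0014,1,0,0.6,0,-0.0015,0.195,-0.0014,1,0,0.6,0,-0.0015,0.195,-0.0014,1,0,0.6,0,-0.0015,0.195,-0.0014,1]}}

```text
time_s: 23.75
position: [0.4559, -0.1277, -0.0049]
orientation: [[0.999, 0.001, -0.034], [0.034, -0.0, 0.999], [0.001, -1.0, -0.0]]
wrist_force: [-0.0, -0.5, -0.1]
gripper_width: 0.0855
```

```bash
python3 look2.py ad
```

```text
23.75 [ 0.4559 -0.1277 -0.0049]
```

View pics/ad.png

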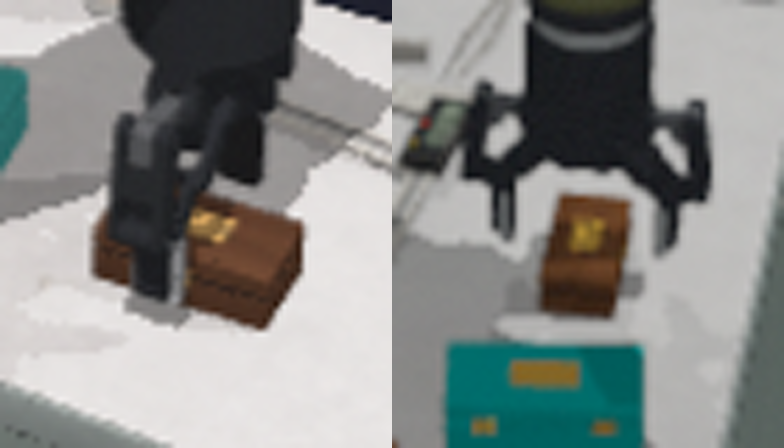

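Request:
{"op": "apply_moves", "data": {"targets": [0,0,0,0,0,0,-1,0,0,0,0,0,0,-1,0,0,0,0,0,0,-1,0,0,0,0,0,0,-1,0,0,0,0,0,0,-1,0,0,0,0,0,0,-1,0,0,0,0,0,0,-1]}}

```text
time_s: 24.55
position: [0.456, -0.128, -0.0047]
orientation: [[0.999, 0.001, -0.033], [0.033, -0.001, 0.999], [0.001, -1.0, -0.001]]
wrist_force: [-1.0, -0.2, 5.3]
gripper_width: 0.0448
```

```bash
python3 look2.py ae
```

```text
24.55 [ 0.456  -0.128  -0.0047]
```

View pics/ae.png

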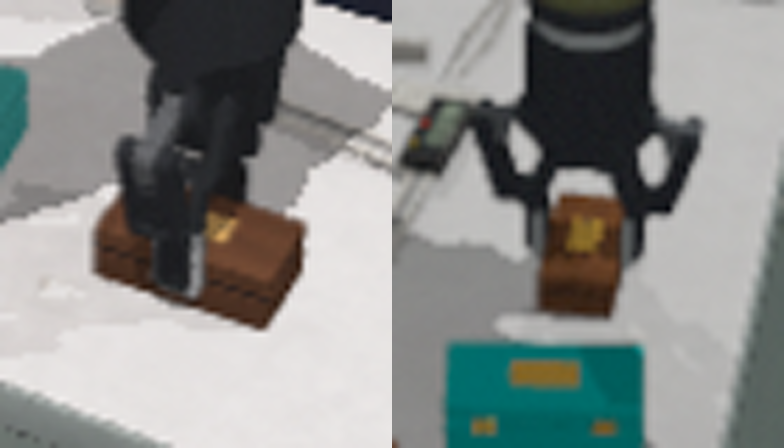

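Gripped (opening 44.8 mm). Lifting and carrying to the column.

Request:
{"op": "apply_moves", "data": {"targets": [0,0,0,0,-0.01,0,-1,0,0,0,0,-0.035,0,-1,0,0,0,0,-0.075,0,-1,0,0,0,0,-0.115,0,-1,0,2,0,0.01,-0.15,0.03,-1,0,4,0,0.023,-0.165,0.07,-1,0,6,0,0.038,-0.17,0.115,-1,0,8,0,0.053,-0.17,0.16,-1,0,10,0,0.068,-0.17,0.205,-1,0,10.8,0,0.083,-0.17,0.245,-1]}}

```text
time_s: 25.65
position: [0.5297, 0.1221, 0.1644]
orientation: [[0.988, -0.001, 0.155], [-0.155, 0.0, 0.988], [-0.001, -1.0, -0.0]]
wrist_force: [0.5, -0.4, -0.4]
gripper_width: 0.0448
```

```bash
python3 - <<'E'
from wfit import *
plan(env,[.548,.177,.105],-8.9)
E
```

```text
turn [ 0.   -0.01 -0.04] shift [0.0096 0.0594 0.057 ] from [0.5297 0.1221 0.1644] ang -8.912701127061949
```

Request:
{"op": "apply_moves", "data": {"targets": [0,0,0,0.004,0,0.03,-1,0,0,0,0.008,0,0.0595,-1,0,0,0,0.008,0.02,0.0595,-1,0,0,0,0.008,0.045,0.0595,-1,0,0,0,0.008,0.06,0.0595,-1,0,0,0,0.008,0.06,0.0595,-1,0,0,0,0.008,0.06,0.0595,-1]}}

```text
time_s: 26.35
position: [0.5471, 0.1772, 0.1045]
orientation: [[0.988, -0.001, 0.155], [-0.155, -0.0, 0.988], [-0.001, -1.0, -0.0]]
wrist_force: [-0.2, 0.8, -0.4]
gripper_width: 0.0449
```

```bash
python3 hov.py af sm .0047
```

```text
[0.5471 0.1772 0.1045] -8.922490222055732 26.35
[0.0012 0.0003 0.0017]
```

View pics/af.png

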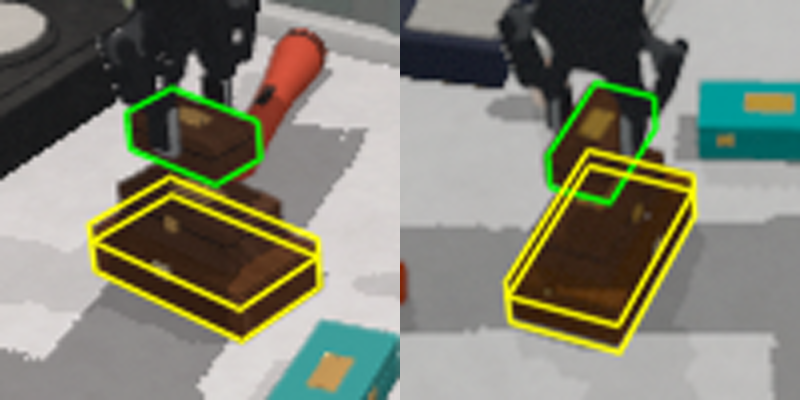

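View pics/af_w.png

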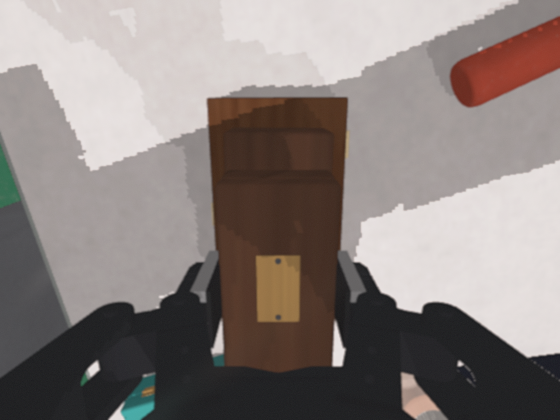

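Held level, and the views agree. I'll lower to just above, then compare the edges closely.

Request:
{"op": "apply_moves", "data": {"targets": [0,0,0,0,0.006,0,-1,0,0,0,0,0.014,0,-1,0,0,0,0,0.021,0,-1,0,0,0,0,0.0255,0,-1,0,0,0,0,0.0275,0,-1,0,0,0,0,0.0275,0,-1,0,0,0,0,0.0275,0,-1]}}

```text
time_s: 27.2
position: [0.5474, 0.1775, 0.0771]
orientation: [[0.988, 0.0, 0.155], [-0.155, 0.0, 0.988], [0.0, -1.0, 0.0]]
wrist_force: [-0.3, -0.5, -1.1]
gripper_width: 0.0447
```

```bash
python3 hov.py ag sm .0047;python3 - <<'E'
from h import *
a=cv2.imread("pics/ag_w.png")
cv2.imwrite("pics/ag_z.png",cv2.resize(a[80:200,185:375],None,fx=4.2,fy=4.2,interpolation=cv2.INTER_CUBIC))
E
```

```text
[0.5474 0.1775 0.0771] -8.900882359037231 27.2
[0.0001 0.     0.0003]
```

View pics/ag_z.png

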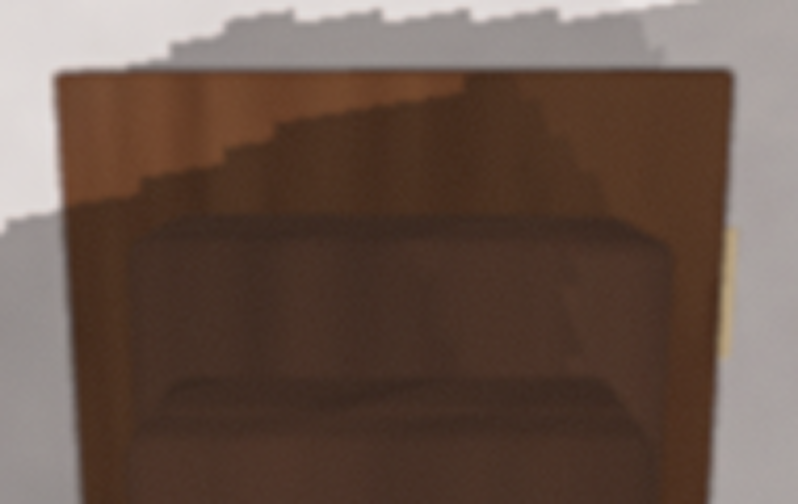

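View pics/ag.png

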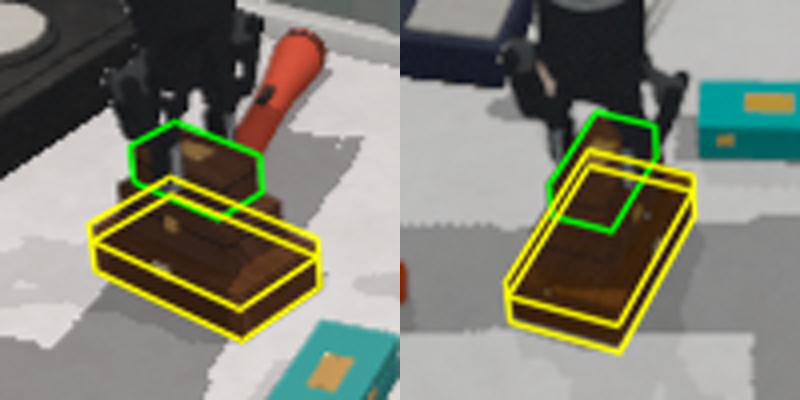

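```bash
python3 - <<'E'
from h import *
d=np.load("ag.npz");m=dict(intrinsics=d["K"],world_to_cam=d["W"]);p=d["p"];R=d["R"]
T=lambda u,z:(R.T@(onplane(m,u,z)-p))[[0,2]]
for n,us,z in(("lid",((198.3,97.2),(359.3,97)),.042),("midbot",((228-4,131.5),(330,131.5)),.042),("midtop",((216.4,138),(344,138)),.078),("bot",((226,171),(330.7,171)),p[2]+.0047),("top",((216,182.5),(341,182.5)),p[2]+.0347)):
    a,b=T(us[0],z),T(us[1],z);print(n,a,b,"centre x",(a+b)[0]/2,"w",b[0]-a[0])
E
```

```text
lid [-0.0419  0.0733] [0.043  0.0734] centre x 0.0005518570492724743 w 0.08498449316693324
midbot [-0.0291  0.0555] [0.0283 0.0555] centre x -0.0003992807707482674 w 0.057437443689008966
midtop [-0.0272  0.0554] [0.0294 0.0554] centre x 0.0010624355649327104 w 0.056581318966269625
bot [-0.023   0.0413] [0.0235 0.0413] centre x 0.0002468044984153435 w 0.046491632591357655
top [-0.0223  0.0427] [0.0228 0.0427] centre x 0.0002239847747854476 w 0.04510255535676071
```

All three centres agree to about 1 mm in x and z. I'll lower to contact in small steps.

Request:
{"op": "apply_moves", "data": {"targets": [0,0,0,0,0.001,-0.0008,-1,0,0,0,0,0.0018,-0.0008,-1,0,0,0,0,0.0024,-0.0008,-1,0,0,0,0,0.003,-0.0008,-1,0,0,0,0,0.003,-0.0008,-1]}}

```text
time_s: 27.85
position: [0.5471, 0.1767, 0.0739]
orientation: [[0.988, -0.0, 0.155], [-0.155, -0.0, 0.988], [-0.0, -1.0, -0.0]]
wrist_force: [0.8, -0.1, -1.3]
gripper_width: 0.045
```

Request:
{"op": "apply_moves", "data": {"targets": [0,0,0,0,0.0005,0,-1,0,0,0,0,0.001,0,-1,0,0,0,0,0.001,0,-1]}}

```text
time_s: 28.15
position: [0.5472, 0.1767, 0.0733]
orientation: [[0.988, 0.0, 0.155], [-0.155, -0.0, 0.988], [0.0, -1.0, -0.0]]
wrist_force: [-1.3, 0.7, 1.6]
gripper_width: 0.0449
```

Request:
{"op": "apply_moves", "data": {"targets": [0,0,0,0,0.0005,0,-1,0,0,0,0,0.001,0,-1,0,0,0,0,0.001,0,-1]}}

```text
time_s: 28.45
position: [0.5473, 0.1767, 0.0733]
orientation: [[0.988, -0.0, 0.155], [-0.155, -0.0, 0.988], [-0.0, -1.0, -0.0]]
wrist_force: [-3.7, -0.6, 7.3]
gripper_width: 0.0446
```

Contact came at TCP 0.0733, as predicted. Easing off, releasing and retreating.

Request:
{"op": "apply_moves", "data": {"targets": [0,0,0,0,-0.001,0,-1,0,0,0,0,-0.001,0,-1,0,0,0,0,-0.001,0,0.4,0,0,0,0,-0.001,0,1,0,0,0,0,-0.001,0,1,0,0,0,0,-0.001,0,1,0,0,0,0,-0.02,0,1,0,0,0,0,-0.06,0,1,0,0,0,0,-0.1,0,1,0,0,0,0,-0.13,0,1]}}

```text
time_s: 29.45
position: [0.5478, 0.1768, 0.2048]
orientation: [[0.988, 0.003, 0.155], [-0.155, 0.001, 0.988], [0.002, -1.0, 0.001]]
wrist_force: [0.3, 0.8, -0.6]
gripper_width: 0.0854
```

Request:
{"op": "apply_moves", "data": {"targets": [0,0,0,0,0,0,1,0,0,0,0,0,0,1,0,0,0,0,0,0,1]}}

```text
time_s: 29.75
position: [0.5462, 0.1765, 0.2001]
orientation: [[0.988, -0.003, 0.155], [-0.155, -0.001, 0.988], [-0.003, -1.0, -0.001]]
wrist_force: [-0.2, 0.8, 0.1]
gripper_width: 0.0856
```

```bash
python3 - <<'E'
from wfit import *
im=env.get_image("wrist");m=env.camera_model("wrist")
cv2.imwrite("pics/ah_w.png",im);q=[]
for c in("scene","side"):
    mm=env.camera_model(c);s=env.get_image(c);cv2.imwrite(f"pics/ah_{c}.png",s)
    x,y=np.round(proj(mm,[.55,.18,.05])[0]).astype(int);q.append(cv2.resize(s[y-50:y+50,x-50:x+50],None,fx=4,fy=4,interpolation=cv2.INTER_CUBIC))
cv2.imwrite("pics/ah.png",np.hstack(q))
cv2.imwrite("pics/ah_z.png",cv2.resize(im[60:300,180:370],None,fx=2.4,fy=2.4,interpolation=cv2.INTER_CUBIC));print(env.observe()["time_s"])
o=im.copy()
for e,z in((( -.043,.043,-.075,.075,.042,.042),0),(MID,.042),(SM,.078)):
    e=list(e);e[4]=e[5];outline(o,m,box(.5477,.1765,z,-.155,e),(0,255,0))
cv2.imwrite("pics/ah_o.png",cv2.resize(o[60:300,180:370],None,fx=2.4,fy=2.4,interpolation=cv2.INTER_CUBIC))
E
```

```text
29.9
```

View pics/ah.png

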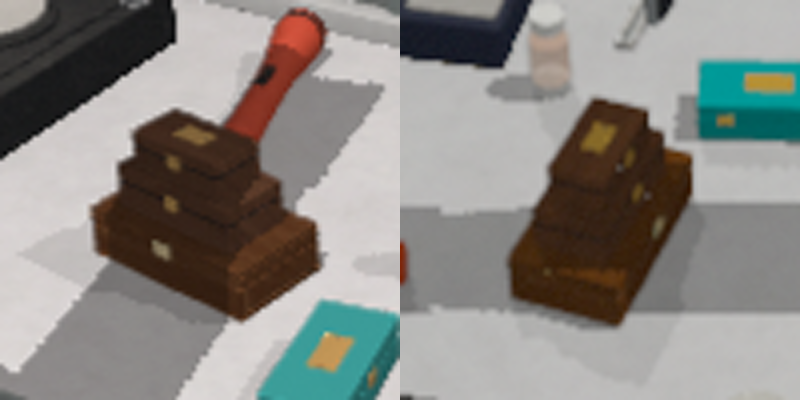

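View pics/ah_o.png

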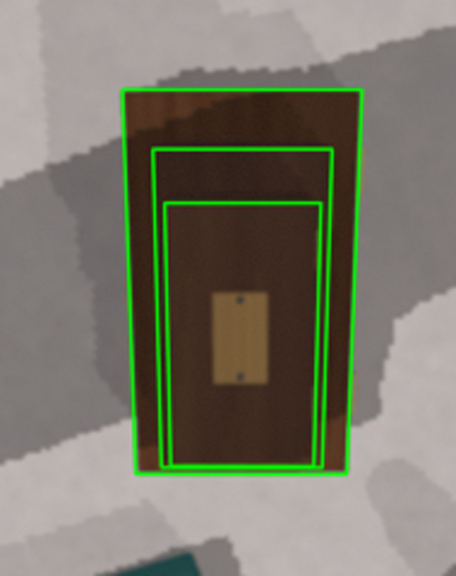

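View pics/ah_z.png

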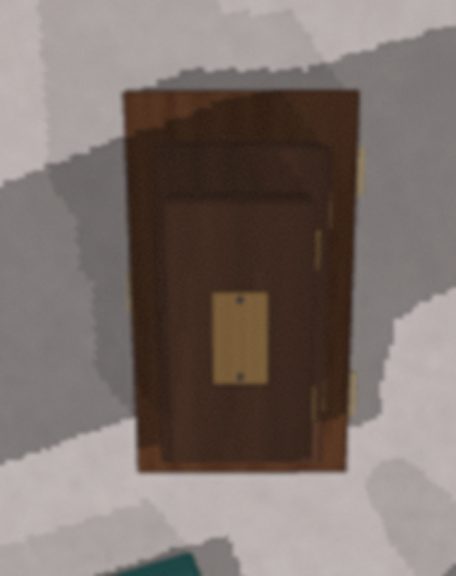

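View pics/ah_scene.png

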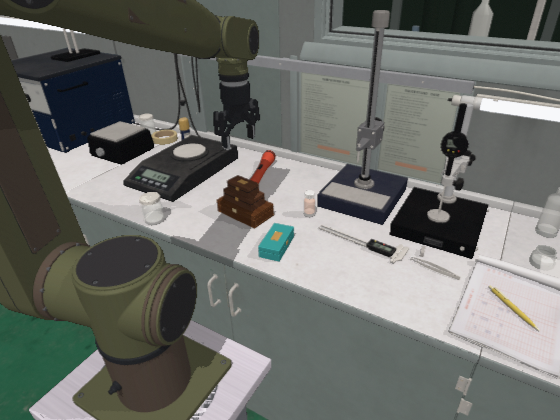

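The column stands centred and parallel in all views, the bystanders are where they were, and the robot is well clear. Handing in.

```bash
python3 -c "
from plant import env
print(env.finish_job())"
```

```text
the job is handed in; nothing more can be done
None
```

I shut the lid of the large case, set the middle case on it and the small case on top. Then I backed the robot clear and handed the job in at about 30 s of the 67 s allowed.

**Set-downs:** both were lowered in small steps to a light contact of about 7 N, at the predicted heights. The lid came down slowly, following the fingers.

**Last checks:**
- **Column:** just before the last release, the wrist camera put the three centres within about 1–2 mm of each other. It had shown the middle case within about 0.7° of the lid. The final scene, side and wrist views show the column centred and parallel.
- **Other things:** the bottle, jar, caliper, tweezers and turquoise look-alike show in their places in the final scene view. I compared them by eye only.

**What failed or disagreed:**
- **First lid push:** it passed over the rim without touching. The fingertips stand 12–24 mm behind the reported TCP in the pictures, not 11 mm ahead as stated. I repeated the push lower and worked from the measured heights after that.
- **Cameras:** the fixed cameras and the wrist camera disagreed by 3–4 mm on absolute positions. I aligned the cases mainly on edges compared directly in the wrist view.

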